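# Clear used scalpels through the sharps box flap

## Task

Throw away every used scalpel: those lying on the wooden board and all those in the stand that has the red marker beside it. Push each one in through the sprung flap of the yellow sharps box and let go of it inside while the flap is held open, so that it falls right into the box and the flap springs shut. Leave the clean scalpels standing in the stand with the green marker and do not disturb the bottle, dish or carton.

Things in the scene. Friction and masses are not known exactly. Their poses are not given: they have to be found in the camera images.
- bin: fixed yellow sharps box with a red lid, outside 166 (its x) x 214 (its y) x 200 mm high, walls 5 mm, hollow with a sloping floor; origin at the centre of its underside, z up; its front (-x) carries a white label with a black patch. In the lid is a slot 116 (x) x 164 (y) mm, centred, shut by the flap
- slot (a point): centre of the slot at the level of the lid's top, 200 mm above the box's origin; axes as the box's. Dropping a scalpel on the flap does not open it: push it in, nearer its free edge than its hinge, until the fingertips are about 50 mm below the lid's top, then open them a little so that they keep the flap open while the scalpel falls. A scalpel fits held upright or held level along the slot's length
- flap (a joint): grey sprung flap in the slot, 110 (box x) x 156 x 4 mm, white strip along its free (-x) edge; hinge axis 55 mm to +x of the slot's centre, 5 mm below the lid's top. Pushed in, the free edge swings down into the box: 0 shut, stop at 1.5 rad. At the free edge it needs about 2 N to start, 5 N near full opening (twice that halfway along); springs shut by itself
- board: fixed wooden board 220 (x) x 170 (y) x 6 mm, origin at the centre of its underside; used scalpels left after work lie on it
- marker_red: fixed red puck, 48 mm across, 24 mm high on a white base, standing about 140 mm from the centre of one stand, beyond one end: that stand's scalpels are used. Origin at its underside's centre
- marker_green: fixed green puck of the same shape beside the other stand: that stand's scalpels are clean
- stand_a: fixed grey block 50 (x) x 195 (y) x 50 mm high with four wells in a row along its y (at -67.5, -22.5, +22.5, +67.5 mm), each 19 (x) x 23 (y) mm and 45 mm deep; origin at the centre of its underside, z up
- stand_b: fixed grey block 50 (x) x 195 (y) x 50 mm high with four wells in a row along its y (at -67.5, -22.5, +22.5, +67.5 mm), each 19 (x) x 23 (y) mm and 45 mm deep; origin at the centre of its underside, z up
- scalpel_a1: white plastic safety scalpel, blade retracted, a plain bar 12 x 16 x 100 mm, about 30 g; origin at its centre; long axis = its z, 12 mm along its x, 16 mm along its y (z up and x along the stand's x at the start); stands in the well at y = -67.5 mm of stand_a, its lower end 5 mm above the table, its top 55 mm above the stand; may be absent
- scalpel_a2: white plastic safety scalpel, blade retracted, a plain bar 12 x 16 x 100 mm, about 30 g; origin at its centre; long axis = its z, 12 mm along its x, 16 mm along its y (z up and x along the stand's x at the start); stands in the well at y = -22.5 mm of stand_a, its lower end 5 mm above the table, its top 55 mm above the stand; may be absent
- scalpel_a3: white plastic safety scalpel, blade retracted, a plain bar 12 x 16 x 100 mm, about 30 g; origin at its centre; long axis = its z, 12 mm along its x, 16 mm along its y (z up and x along the stand's x at the start); stands in the well at y = 22.5 mm of stand_a, its lower end 5 mm above the table, its top 55 mm above the stand; may be absent
- scalpel_a4: white plastic safety scalpel, blade retracted, a plain bar 12 x 16 x 100 mm, about 30 g; origin at its centre; long axis = its z, 12 mm along its x, 16 mm along its y (z up and x along the stand's x at the start); stands in the well at y = 67.5 mm of stand_a, its lower end 5 mm above the table, its top 55 mm above the stand; may be absent
- scalpel_b1: white plastic safety scalpel, blade retracted, a plain bar 12 x 16 x 100 mm, about 30 g; origin at its centre; long axis = its z, 12 mm along its x, 16 mm along its y (z up and x along the stand's x at the start); stands in the well at y = -67.5 mm of stand_b, its lower end 5 mm above the table, its top 55 mm above the stand; may be absent
- scalpel_b2: white plastic safety scalpel, blade retracted, a plain bar 12 x 16 x 100 mm, about 30 g; origin at its centre; long axis = its z, 12 mm along its x, 16 mm along its y (z up and x along the stand's x at the start); stands in the well at y = -22.5 mm of stand_b, its lower end 5 mm above the table, its top 55 mm above the stand; may be absent
- scalpel_b3: white plastic safety scalpel, blade retracted, a plain bar 12 x 16 x 100 mm, about 30 g; origin at its centre; long axis = its z, 12 mm along its x, 16 mm along its y (z up and x along the stand's x at the start); stands in the well at y = 22.5 mm of stand_b, its lower end 5 mm above the table, its top 55 mm above the stand; may be absent
- scalpel_b4: white plastic safety scalpel, blade retracted, a plain bar 12 x 16 x 100 mm, about 30 g; origin at its centre; long axis = its z, 12 mm along its x, 16 mm along its y (z up and x along the stand's x at the start); stands in the well at y = 67.5 mm of stand_b, its lower end 5 mm above the table, its top 55 mm above the stand; may be absent
- scalpel_c1: white plastic safety scalpel, blade retracted, a plain bar 12 x 16 x 100 mm, about 30 g; origin at its centre; long axis = its x, 16 mm along its y, 12 mm along its z; used, lies flat on the board at the start; may be absent
- scalpel_c2: white plastic safety scalpel, blade retracted, a plain bar 12 x 16 x 100 mm, about 30 g; origin at its centre; long axis = its x, 16 mm along its y, 12 mm along its z; used, lies flat on the board at the start; may be absent
- bottle: bystander: amber bottle, 72 mm across, 170 mm high, origin at its underside
- dish: bystander: closed clear dish, 84 mm across, 16 mm high, origin at its underside
- carton: bystander: white and pale green carton 60 (x) x 90 (y) x 110 mm high, origin at its underside
Mind the look-alikes: they are no part of the job. What is shaped like the scalpel_c1 but purple is not meant.

How it is judged (in metres and radians):
At the end, for the whole second after the job is handed in: Board and red-marked scalpels: centre inside the box outline, below 150 mm over its underside. Green-marked scalpels: moved under 20 mm, tilted under 0.3 rad. Flap shut (below 0.08 rad) (((horizontal distance between marker_red and stand_a below 0.155 m and x of scalpel_a1 in the frame of bin between -0.083 and 0.083 m and y of scalpel_a1 in the frame of bin between -0.107 and 0.107 m and z of scalpel_a1 in the frame of bin below 0.15 m) or (horizontal distance between marker_green and stand_a below 0.155 m and distance of scalpel_a1 from where it was at the start of the episode below 0.02 m and angle between scalpel_a1's own z axis and vertical below 0.3 rad)) and ((horizontal distance between marker_red and stand_a below 0.155 m and x of scalpel_a2 in the frame of bin between -0.083 and 0.083 m and y of scalpel_a2 in the frame of bin between -0.107 and 0.107 m and z of scalpel_a2 in the frame of bin below 0.15 m) or (horizontal distance between marker_green and stand_a below 0.155 m and distance of scalpel_a2 from where it was at the start of the episode below 0.02 m and angle between scalpel_a2's own z axis and vertical below 0.3 rad)) and ((horizontal distance between marker_red and stand_a below 0.155 m and x of scalpel_a3 in the frame of bin between -0.083 and 0.083 m and y of scalpel_a3 in the frame of bin between -0.107 and 0.107 m and z of scalpel_a3 in the frame of bin below 0.15 m) or (horizontal distance between marker_green and stand_a below 0.155 m and distance of scalpel_a3 from where it was at the start of the episode below 0.02 m and angle between scalpel_a3's own z axis and vertical below 0.3 rad)) and ((horizontal distance between marker_red and stand_a below 0.155 m and x of scalpel_a4 in the frame of bin between -0.083 and 0.083 m and y of scalpel_a4 in the frame of bin between -0.107 and 0.107 m and z of scalpel_a4 in the frame of bin below 0.15 m) or (horizontal distance between marker_green and stand_a below 0.155 m and distance of scalpel_a4 from where it was at the start of the episode below 0.02 m and angle between scalpel_a4's own z axis and vertical below 0.3 rad)) and ((horizontal distance between marker_red and stand_b below 0.155 m and x of scalpel_b1 in the frame of bin between -0.083 and 0.083 m and y of scalpel_b1 in the frame of bin between -0.107 and 0.107 m and z of scalpel_b1 in the frame of bin below 0.15 m) or (horizontal distance between marker_green and stand_b below 0.155 m and distance of scalpel_b1 from where it was at the start of the episode below 0.02 m and angle between scalpel_b1's own z axis and vertical below 0.3 rad)) and ((horizontal distance between marker_red and stand_b below 0.155 m and x of scalpel_b2 in the frame of bin between -0.083 and 0.083 m and y of scalpel_b2 in the frame of bin between -0.107 and 0.107 m and z of scalpel_b2 in the frame of bin below 0.15 m) or (horizontal distance between marker_green and stand_b below 0.155 m and distance of scalpel_b2 from where it was at the start of the episode below 0.02 m and angle between scalpel_b2's own z axis and vertical below 0.3 rad)) and ((horizontal distance between marker_red and stand_b below 0.155 m and x of scalpel_b3 in the frame of bin between -0.083 and 0.083 m and y of scalpel_b3 in the frame of bin between -0.107 and 0.107 m and z of scalpel_b3 in the frame of bin below 0.15 m) or (horizontal distance between marker_green and stand_b below 0.155 m and distance of scalpel_b3 from where it was at the start of the episode below 0.02 m and angle between scalpel_b3's own z axis and vertical below 0.3 rad)) and ((horizontal distance between marker_red and stand_b below 0.155 m and x of scalpel_b4 in the frame of bin between -0.083 and 0.083 m and y of scalpel_b4 in the frame of bin between -0.107 and 0.107 m and z of scalpel_b4 in the frame of bin below 0.15 m) or (horizontal distance between marker_green and stand_b below 0.155 m and distance of scalpel_b4 from where it was at the start of the episode below 0.02 m and angle between scalpel_b4's own z axis and vertical below 0.3 rad)) and x of scalpel_c1 in the frame of bin between -0.083 and 0.083 m and y of scalpel_c1 in the frame of bin between -0.107 and 0.107 m and z of each of scalpel_c1, scalpel_c2 in the frame of bin below 0.15 m and x of scalpel_c2 in the frame of bin between -0.083 and 0.083 m and y of scalpel_c2 in the frame of bin between -0.107 and 0.107 m and value of joint flap below 0.08 rad); the robot touches nothing.
It fails at once if a clean scalpel (stand with the green marker) is pulled out or displaced by more than 35 mm ((horizontal distance between marker_green and stand_a below 0.155 m and distance of any of scalpel_a1, scalpel_a2, scalpel_a3, scalpel_a4 from where it was at the start of the episode above 0.035 m) or (horizontal distance between marker_green and stand_b below 0.155 m and distance of any of scalpel_b1, scalpel_b2, scalpel_b3, scalpel_b4 from where it was at the start of the episode above 0.035 m)).
It fails at once if the bottle, dish or carton is pushed more than 40 mm or tipped ((distance of bottle from where it was at the start of the episode above 0.04 m or angle between bottle's own z axis and vertical above 0.5 rad) or (distance of dish from where it was at the start of the episode above 0.04 m or angle between dish's own z axis and vertical above 0.5 rad) or (distance of carton from where it was at the start of the episode above 0.04 m or angle between carton's own z axis and vertical above 0.5 rad)).
Of scalpel_a1, scalpel_a2, scalpel_a3, scalpel_a4 only 3 to 4 are there at a start; the rules pass over those that are not, and their reading is None.
Of scalpel_b1, scalpel_b2, scalpel_b3, scalpel_b4 only 3 to 4 are there at a start; the rules pass over those that are not, and their reading is None.
Of scalpel_c1, scalpel_c2 only 1 to 2 are there at a start; the rules pass over those that are not, and their reading is None.
At some moment in a run one of scalpel_c1, scalpel_c2 may be knocked a few centimetres aside while the robot is not near it.
Once in a run the grip may slacken for a moment while it holds something.
It also fails if it takes over 210 s, if anything falls off the work surface, if the arm or the gripper's body presses on something with over 40 N, if the wrist force passes 120 N, or if a joint passes its speed limit or range.

## Robot

A 6-joint arm with a two-finger parallel gripper is mounted at the origin on the work surface. World frame = base frame: x ahead of the robot, y to its left, z up, the work surface at z = 0. Lengths are in m, angles in degrees, forces in N, time in s.
With the tool pointing down it reaches from about 0.35 to 0.775 m from the base axis. Payload 7.3 kg.
Tool frame: the origin (TCP) lies on the centre line of the jaws, within the pads' length; the fingertips stand 25 mm ahead of it and the grasp point (between the pads) lies 6 mm ahead of it; z points along the fingers, y is the line along which they close (so a half turn about z gives the same grasp; the last joint's range is limited). The gripper opens to 92 mm and grips with 3 to 60 N. Pads are 19 mm wide; open, the fingers measure 130 mm over their backs; the gripper's body (75 mm by 190 mm) begins 47 mm behind the grasp point.
Start: joints at [59.416, 19.595, 87.324, -0, 73.075, -8.365], TCP at [0.199, 0.486, 0.252] pointing down, gripper open.
Joint ranges: [-145.02, 145.02], [-44.19, 115.74], [2.07, 154.8], [-57.11, 237.11], [16.16, 152.29], [-177.93, 177.93]. Speed limits (degrees/s): [147.25, 147.25, 180, 180, 180, 180].

## Interface

Orientations are given as [roll, pitch, yaw] about the fixed x, y, z axes, in that order (R = Rz(yaw) Ry(pitch) Rx(roll)).
In Python, from station import robot, imaging, job gives the robot as it stands. The module is installed in compiled form; this text tells all that it offers.
- The arm moves only by the tool step_arm, never from a script. Its argument "commands" is a list that holds one entry, the list of rows, each a list of 4 numbers: the shift along the tool's x, y, z in m, then the turn about the tool's z in degrees. A call has exactly 5 rows; each row is the pose to reach, as a shift and turn from the pose commanded when the call began, along the tool's axes at that moment; what a row does not reach only later rows make up. A row lasts 1/12 s, in which the tool goes at most 41.7 mm and 7.16 degrees, less where a joint would pass 70% of its speed; a pose out of reach is approached as far as the arm can. A call with a gripper value outside its range is refused whole. "gripper" is the opening, from 0 (shut) to 1 (fully open), set as the call begins (left out, the last holds). The fingers move at their own pace and stop on an object; "grip_force" is the grip in N (left out, the last holds). Time passes only in rows, so rows that repeat a pose let the fingers close, or fill a call up. It gives the time, the measured TCP pose, the force, the opening and the grip force at its end, in the units of the state.
- robot.read_state(): the state, without advancing time (a new reading comes with each control period).
- imaging.capture(name): name is "side" or "top" or "wrist"; returns a dict with "color" (384x512x3 uint8, red, green, blue), "vfov" (degrees; the focal length in pixels is half the picture's height over the tangent of half this angle, whatever the lens; pixels are square), "cx", "cy" (the principal point, pixels), "position" and "orientation" of the camera in the world. Camera axes: x right, y down, z forward; pixel columns grow to the right and rows downward; lengths in m; the calibration is good to about 2 mm. A picture is of the moment at which its call begins. There is no depth.
- job.close_job(): hands the job in; it is judged then, once.
The state is a dict: "t": time; "joint_positions": joint angles; "dq": joint speeds; "tau": joint torques, N m; "tool_pos": TCP position; "ee_rot": TCP orientation; "force": force on the tool from outside, world axes, zero at the start; "ft_torque": the same for the moment, N m; "width": finger opening in m; "grasp_force": force on a finger pad.
Only numpy, scipy, OpenCV 4.12 (cv2) and the standard library are available. Lean on these libraries where they do the work, as an engineer would, in place of code of your own. Each camera call takes 0.05 s, during which the arm holds its last target. There are 200 camera calls.

## Working session

There is one attempt and no reset: what is moved stays moved. The work goes in short steps, Python scripts to look and compute and a tool call to move; the robot and the scene stay as the last step left them, time stands still between calls to the robot, and variables do not carry over. Pictures are saved under pics/ and viewed, at most 14 in all, crops included, and the job is handed in when it is done.

Besides the shell and the picture viewer there is one more tool, called after ">>>" in YAML: its name, and indented under it one key for each argument. step_arm: Moves the arm, as the interface text tells. Its arguments: {"type":"object","properties":{"commands":{"type":"array"},"gripper":{"type":"number"},"grip_force":{"type":"number"}},"required":["commands"]}

```bash
mkdir -p pics
cat > h.py <<'E'
import numpy as np, cv2
from scipy.spatial.transform import Rotation as R
from station import robot, imaging, job
def cap(n, f=None):
    c=imaging.capture(n)
    if f: cv2.imwrite('pics/'+f, c['color'][:,:,::-1])
    return c
def rot(c):
    o=np.array(c['orientation'],float)
    return R.from_euler('xyz',o,degrees=True).as_matrix() if o.size==3 else o.reshape(3,3)
def ray(c,u,v,z):
    f=c['color'].shape[0]/2/np.tan(np.radians(c['vfov'])/2)
    d=rot(c)@np.array([(u-c['cx'])/f,(v-c['cy'])/f,1]); p=np.array(c['position'])
    return p+d*(z-p[2])/d[2]
def proj(c,P):
    f=c['color'].shape[0]/2/np.tan(np.radians(c['vfov'])/2)
    q=rot(c).T@(np.array(P)-np.array(c['position'])); return f*q[0]/q[2]+c['cx'],f*q[1]/q[2]+c['cy']
E
python3 - <<'E'
from h import *
for n in ('top','side','wrist'):
    c=cap(n,n+'0.png'); print(n,c['vfov'],c['cx'],c['cy'],c['position'],c['orientation'],c.keys())
print(robot.read_state())
E
```

```text
top 52.839357181997904 260.5891828244773 191.38101716938345 [0.33535719 0.03612018 1.13458324] [-167.25261503   -0.3891636   -87.49373731] dict_keys(['color', 'vfov', 'cx', 'cy', 'position', 'orientation'])
side 47.43367127839125 256.31079632979146 185.43318479765415 [0.08495562 0.88552088 0.84965359] [-126.20232905   -1.32202781 -150.08028682] dict_keys(['color', 'vfov', 'cx', 'cy', 'position', 'orientation'])
wrist 71.79651257583055 252.93364693001607 192.99890081497279 [0.13652842 0.51103655 0.38321687] [1.65762751e+02 4.75561178e-02 6.77978564e+01] dict_keys(['color', 'vfov', 'cx', 'cy', 'position', 'orientation'])
{'t': 0.15, 'joint_positions': array([ 5.94159568e+01,  1.96267354e+01,  8.73649588e+01,  4.41269580e-04,
        7.30718257e+01, -8.36462205e+00]), 'dq': array([-0.00364638, -0.02693953, -0.17047055, -0.06919586,  0.00581451,
        0.0395081 ]), 'tau': array([ 1.57188919e-03, -4.31465971e+01, -2.44354033e+01,  7.16856960e-02,
        5.37250098e-02, -1.08751537e-04]), 'tool_pos': array([0.19836781, 0.48579593, 0.25120756]), 'ee_rot': array([-1.79937217e+02, -9.65789666e-03,  1.57780445e+02]), 'force': array([-0.43096107, -0.24077327, -0.17150651]), 'ft_torque': array([ 0.01804884, -0.05183812, -0.03055519]), 'grasp_force': 0.0, 'width': 0.09159492298375999}
```

View pics/top0.png

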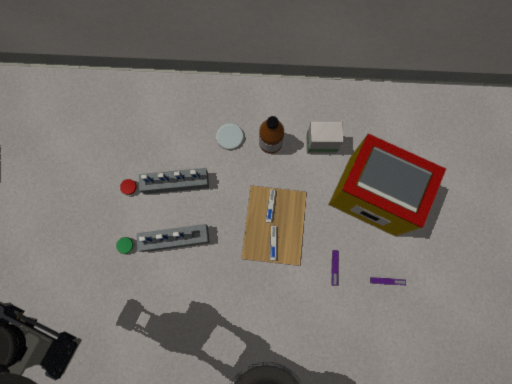

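View pics/side0.png

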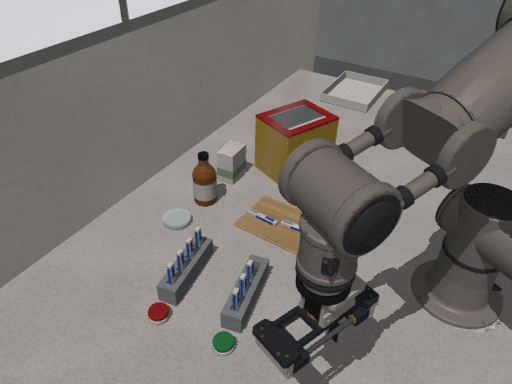

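Run:
```python
from h import *
c=cap('top'); im=c['color']; hsv=cv2.cvtColor(im,cv2.COLOR_RGB2HSV)
cv2.imwrite('pics/topz.png',cv2.resize(im[115:290,110:450,::-1],None,fx=2.35,fy=2.35,interpolation=cv2.INTER_CUBIC))
def comps(m,z,name,amin=30):
    cs,_=cv2.findContours(m.astype(np.uint8),cv2.RETR_EXTERNAL,cv2.CHAIN_APPROX_NONE)
    for k in cs:
        if cv2.contourArea(k)<amin: continue
        P=np.array([ray(c,u,v,z)[:2] for u,v in k[:,0]],np.float32)
        r=cv2.minAreaRect(P); 
        print(name,'px',np.round(k[:,0].mean(0)),'ctr',np.round(r[0],4),'size',np.round(r[1],4),'ang',round(r[2],1),'corners',np.round(cv2.boxPoints(r),3).tolist())
H,S,V=[hsv[...,i].astype(int) for i in range(3)]
red=((H<8)|(H>172))&(S>150)&(V>70)
comps(red,0.2,'redlid',500); comps(red,0.024,'redpuck')
comps((H>50)&(H<85)&(S>120),0.024,'green')
comps((H>8)&(H<25)&(S>70)&(V>110),0.006,'board',500)
comps((H>105)&(H<130)&(S>100)&(V>50),0.018,'blue',8)
fl=np.zeros(im.shape[:2],bool); fl[145:215,355:435]=True
comps(fl&(S<60),0.197,'flap',300)
```

```text
redlid px [394. 180.] ctr [ 0.5935 -0.2937] size [0.2136 0.1661] ang 66.4 corners [[0.4749999940395355, -0.3580000102519989], [0.6269999742507935, -0.42500001192092896], [0.7120000123977661, -0.2290000021457672], [0.5600000023841858, -0.16300000250339508]]
redpuck px [128. 186.] ctr [0.5851 0.4309] size [0.0434 0.0411] ang 6.6 corners [[0.5609999895095825, 0.4490000009536743], [0.5659999847412109, 0.40799999237060547], [0.609000027179718, 0.4129999876022339], [0.6039999723434448, 0.45399999618530273]]
redpuck px [394. 180.] ctr [ 0.6422 -0.3558] size [0.2539 0.1973] ang 66.4 corners [[0.5009999871253967, -0.43299999833106995], [0.6819999814033508, -0.5120000243186951], [0.7829999923706055, -0.27900001406669617], [0.6029999852180481, -0.20000000298023224]]
green px [125. 245.] ctr [0.4127 0.4202] size [0.0397 0.0435] ang 2.5 corners [[0.3919999897480011, 0.4410000145435333], [0.39399999380111694, 0.39800000190734863], [0.43299999833106995, 0.39899998903274536], [0.4320000112056732, 0.4429999887943268]]
board px [274. 225.] ctr [ 0.4936 -0.0045] size [0.1691 0.219 ] ang 86.0 corners [[
[... 477 characters left out ...]
ang 2.2 corners [[0.5090000033378601, 0.014999999664723873], [0.5099999904632568, 0.006000000052154064], [0.5360000133514404, 0.007000000216066837], [0.5360000133514404, 0.01600000075995922]]
flap px [394. 179.] ctr [ 0.5959 -0.2946] size [0.1569 0.1136] ang 66.4 corners [[0.5120000243186951, -0.3440000116825104], [0.6169999837875366, -0.3889999985694885], [0.6790000200271606, -0.24500000476837158], [0.574999988079071, -0.20000000298023224]]
flap px [418. 150.] ctr [ 0.6694 -0.3502] size [0.0972 0.0457] ang 86.8 corners [[0.6439999938011169, -0.3970000147819519], [0.6899999976158142, -0.4000000059604645], [0.6949999928474426, -0.30300000309944153], [0.6489999890327454, -0.30000001192092896]]
```

View pics/topz.png

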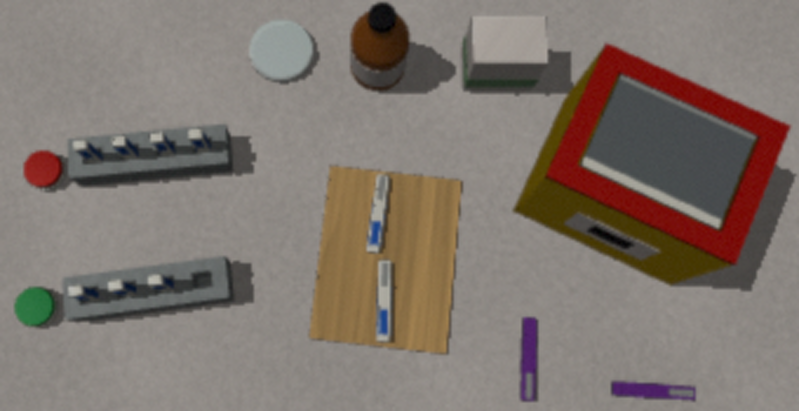

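```bash
cat >> h.py <<'E'
def plan(*wps, start=None, vmax=0.19):
    """waypoints (x,y,z,yaw); prints shift/turn per call"""
    if start is None:
        s=robot.read_state(); start=[*s['tool_pos'],s['ee_rot'][2]]; print('now',np.round(start,4),'w',round(s['width'],4))
    p=np.array(start,float)
    for w in wps:
        w=np.array(w,float); d=w-p; d[3]=(d[3]+180)%360-180
        n=max(1,int(np.ceil(max(np.linalg.norm(d[:3])/vmax,abs(d[3])/34))))
        for i in range(n):
            y=np.radians(p[3]); q=d/n
            print([round(float(v),4) for v in (np.cos(y)*q[0]+np.sin(y)*q[1], np.sin(y)*q[0]-np.cos(y)*q[1], -q[2])],round(float(-q[3]),1),'->',np.round(p+q,3)); p=p+q
E
python3 - <<'E'
from h import *
c=cap('top')
# stand top face corners in zoom pix -> world z=.05
for name,pts in (('red',[(68,138),(228,125),(231,164),(71,178)]),('green',[(64,276),(227,258),(231,298),(68,316)])):
    P=np.array([ray(c,110+u/2.35,115+v/2.35,0.05)[:2] for u,v in pts]); r=cv2.minAreaRect(P.astype(np.float32)); print(name,P.round(3).tolist(),P.mean(0),r)
plan((0.58,0.29,0.30,94))
E
```

```text
red [[0.617, 0.394], [0.643, 0.198], [0.593, 0.191], [0.567, 0.385]] [0.60519791 0.2922346 ] ((0.6053929328918457, 0.2927354574203491), (0.05108112096786499, 0.1981816291809082), 7.765178203582764)
green [[0.447, 0.38], [0.477, 0.187], [0.43, 0.179], [0.4, 0.37]] [0.43873055 0.2790044 ] ((0.43859246373176575, 0.2794542908668518), (0.04818776994943619, 0.195698082447052), 8.923059463500977)
now [  0.1984   0.4859   0.2514 157.7796] w 0.0917
[-0.1424, -0.0123, -0.0162] 21.3 -> [  0.326   0.421   0.268 136.52 ]
[-0.1372, 0.0401, -0.0162] 21.3 -> [  0.453   0.355   0.284 115.26 ]
[-0.1133, 0.0872, -0.0162] 21.3 -> [ 0.58  0.29  0.3  94.  ]
```

Candidates (top image): board scalpels (271,206) and (273,243), white, wanted. Red stand's four are at (147,178), (162,177), (178,176) and (194,174), also wanted. Green stand's three at (143,240), (160,237) and (177,236) are clean, so leave them. The purple bars at (335,267) and (388,281) are look-alikes and are ignored. The zoomed crop confirms the choice.

>>> step_arm:
  commands:
    - [[-0.142,-0.012,-0.016,21.3],[-0.142,-0.012,-0.016,21.3],[-0.142,-0.012,-0.016,21.3],[-0.142,-0.012,-0.016,21.3],[-0.142,-0.012,-0.016,21.3]]
  gripper: 0.5
  grip_force: 30

```text
t: 0.67
tool_pos: [0.329, 0.4195, 0.268]
ee_rot: [179.9, 0.1, 136.2]
force: [-0.0, 0.9, -0.7]
width: 0.0631
grasp_force: 0.0
```

>>> step_arm:
  commands:
    - [[-0.137,0.04,-0.016,21.3],[-0.137,0.04,-0.016,21.3],[-0.137,0.04,-0.016,21.3],[-0.137,0.04,-0.016,21.3],[-0.137,0.04,-0.016,21.3]]

```text
t: 1.08
tool_pos: [0.4553, 0.3542, 0.2835]
ee_rot: [179.9, 0.0, 115.0]
force: [-0.2, 0.7, -0.4]
width: 0.046
grasp_force: 0.0
```

>>> step_arm:
  commands:
    - [[-0.113,0.087,-0.016,18],[-0.113,0.087,-0.016,18],[-0.113,0.087,-0.016,18],[-0.113,0.087,-0.016,18],[-0.113,0.087,-0.016,18]]

```text
t: 1.5
tool_pos: [0.5814, 0.2892, 0.2988]
ee_rot: [180.0, 0.0, 97.0]
force: [-0.2, 0.5, 0.1]
width: 0.0459
grasp_force: 0.0
```

Run:
```python
from h import *
s=robot.read_state(); print(s['t'],s['tool_pos'],s['ee_rot'],s['width'])
c=cap('wrist','w1.png')
a=np.radians(7.8)
for k in (-.0675,-.0225,.0225,.0675):
    for z in (.105,):
        P=[.605-np.sin(a)*k,.2925+np.cos(a)*k,z]; print(k,np.round(P,3),np.round(proj(c,P)))
```

```text
1.5 [0.58140189 0.28919899 0.29884411] [1.79995797e+02 2.81027194e-02 9.70413151e+01] 0.045919861408311294
-0.0675 [0.614 0.226 0.105] [272. 230.]
-0.0225 [0.608 0.27  0.105] [273. 197.]
0.0225 [0.602 0.315 0.105] [273. 162.]
0.0675 [0.596 0.359 0.105] [273. 124.]
```

View pics/w1.png

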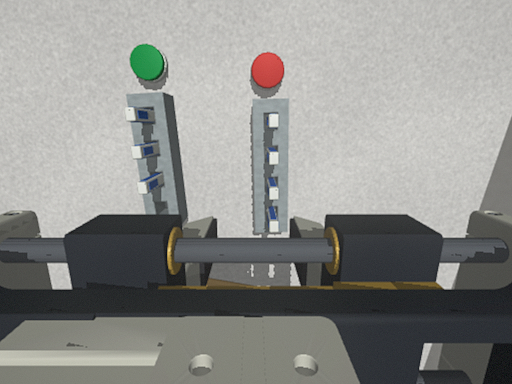

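Run:
```python
from h import *
plan((.614,.230,.20,97.8),(.614,.230,.085,97.8))
print();plan((.614,.230,.33,97.8),(.576,-.286,.33,66.4),start=(.614,.230,.085,97.8))
```

```text
now [ 0.5794  0.2905  0.2987 97.1379] w 0.046
[-0.0644, 0.0268, 0.0987] -0.7 -> [ 0.614  0.23   0.2   97.8  ]
[0.0, 0.0, 0.115] -0.0 -> [6.14e-01 2.30e-01 8.50e-02 9.78e+01]

[0.0, 0.0, -0.1225] -0.0 -> [ 0.614  0.23   0.208 97.8  ]
[0.0, 0.0, -0.1225] -0.0 -> [ 0.614  0.23   0.33  97.8  ]
[-0.1687, -0.0359, -0.0] 10.5 -> [6.0100e-01 5.8000e-02 3.3000e-01 8.7333e+01]
[-0.1724, -0.0047, -0.0] 10.5 -> [ 0.589 -0.114  0.33  76.867]
[-0.1704, 0.0267, -0.0] 10.5 -> [ 0.576 -0.286  0.33  66.4  ]
```

>>> step_arm:
  commands:
    - [[-0.064,0.027,0.099,-0.7],[-0.064,0.027,0.099,-0.7],[-0.064,0.027,0.099,-0.7],[-0.064,0.027,0.099,-0.7],[-0.064,0.027,0.099,-0.7]]

```text
t: 1.97
tool_pos: [0.6118, 0.2313, 0.1988]
ee_rot: [-179.7, -0.0, 97.9]
force: [0.1, 0.2, 0.2]
width: 0.0459
grasp_force: 0.0
```

>>> step_arm:
  commands:
    - [[0,0,0.03,0],[0,0,0.06,0],[0,0,0.09,0],[0,0,0.115,0],[0,0,0.115,0]]

```text
t: 2.38
tool_pos: [0.6105, 0.2324, 0.0824]
ee_rot: [-179.6, -0.0, 98.0]
force: [-1.5, 0.7, -0.7]
width: 0.0458
grasp_force: 0.0
```

>>> step_arm:
  commands:
    - [[0,0,0,0],[0,0,0,0],[0,0,0,0],[0,0,0,0],[0,0,0,0]]
  gripper: 0
  grip_force: 30

```text
t: 2.8
tool_pos: [0.6146, 0.2309, 0.0875]
ee_rot: [179.8, -0.0, 97.9]
force: [-0.7, 0.5, 0.3]
width: 0.017
grasp_force: 0.0
```

>>> step_arm:
  commands:
    - [[0,0,-0.01,0],[0,0,-0.03,0],[0,0,-0.06,0],[0,0,-0.09,0],[0,0,-0.12,0]]

```text
t: 3.22
tool_pos: [0.6138, 0.2304, 0.208]
ee_rot: [180.0, -0.0, 97.9]
force: [0.2, 1.8, -0.9]
width: 0.012
grasp_force: 30.0
```

>>> step_arm:
  commands:
    - [[0,0,-0.03,0],[0,0,-0.06,0],[0,0,-0.09,0],[0,0,-0.125,0],[0,0,-0.125,0]]

```text
t: 3.63
tool_pos: [0.6154, 0.2308, 0.3402]
ee_rot: [179.2, -0.1, 97.9]
force: [-0.1, -0.3, 1.1]
width: 0.0119
grasp_force: 30.0
```

Run:
```python
from h import *
plan((.576,-.286,.33,66.4))
c=cap('wrist','w2.png')
```

```text
now [ 0.6154  0.2308  0.3402 97.8716] w 0.0119
[-0.1689, -0.0366, 0.0034] 10.5 -> [6.0200e-01 5.9000e-02 3.3700e-01 8.7381e+01]
[-0.1727, -0.0052, 0.0034] 10.5 -> [ 0.589 -0.114  0.333 76.891]
[-0.1708, 0.0263, 0.0034] 10.5 -> [ 0.576 -0.286  0.33  66.4  ]
```

View pics/w2.png

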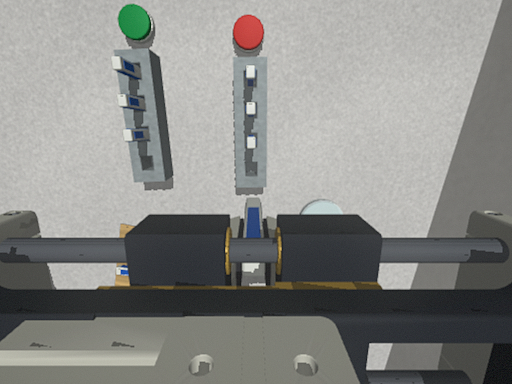

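The first scalpel is held at (253,225) and its well is now empty. The other three stay standing at (250,73), (250,108) and (250,143).

>>> step_arm:
  commands:
    - [[-0.169,-0.036,0,10.5],[-0.169,-0.036,0,10.5],[-0.169,-0.036,0,10.5],[-0.169,-0.036,0,10.5],[-0.169,-0.036,0,10.5]]

```text
t: 4.1
tool_pos: [0.6006, 0.052, 0.3303]
ee_rot: [-179.9, 0.2, 87.1]
force: [0.2, 0.2, 0.1]
width: 0.0118
grasp_force: 30.0
```

>>> step_arm:
  commands:
    - [[-0.172,-0.005,0,10.5],[-0.172,-0.005,0,10.5],[-0.172,-0.005,0,10.5],[-0.172,-0.005,0,10.5],[-0.172,-0.005,0,10.5]]

```text
t: 4.52
tool_pos: [0.5874, -0.1195, 0.3299]
ee_rot: [-179.9, 0.1, 76.5]
force: [0.2, 0.4, -0.0]
width: 0.012
grasp_force: 30.0
```

>>> step_arm:
  commands:
    - [[-0.171,0.026,0,10.5],[-0.171,0.026,0,10.5],[-0.171,0.026,0,10.5],[-0.171,0.026,0,10.5],[-0.171,0.026,0,10.5]]

```text
t: 4.93
tool_pos: [0.5735, -0.2917, 0.3291]
ee_rot: [-179.9, 0.1, 66.1]
force: [0.5, -0.3, -0.5]
width: 0.0117
grasp_force: 30.0
```

>>> step_arm:
  commands:
    - [[0,0,0,0],[0,0,0,0],[0,0,0,0],[0,0,0,0],[0,0,0,0]]

```text
t: 5.35
tool_pos: [0.5756, -0.2841, 0.3311]
ee_rot: [180.0, -0.0, 66.5]
force: [-0.1, 0.6, -0.9]
width: 0.0118
grasp_force: 30.0
```

Run:
```python
from h import *
plan((.576,-.286,.30,66.4),(.576,-.286,.175,66.4))
c=cap('wrist','w3.png'); ex=np.array([.916,-.4]);ey=np.array([.4,.916]);C=np.array([.594,-.294])
for a,b in ((-58,-82),(58,-82),(58,82),(-58,82)): print(np.round(proj(c,[*(C+ex*a/1e3+ey*b/1e3),.2])))
```

```text
now [ 0.5756 -0.2841  0.3311 66.5091] w 0.0118
[-0.0016, 0.0012, 0.0311] 0.1 -> [ 0.576 -0.286  0.3   66.4  ]
[0.0, 0.0, 0.125] -0.0 -> [ 0.576 -0.286  0.175 66.4  ]
[220. 266.]
[325. 266.]
[337. 110.]
[215. 110.]
```

View pics/w3.png

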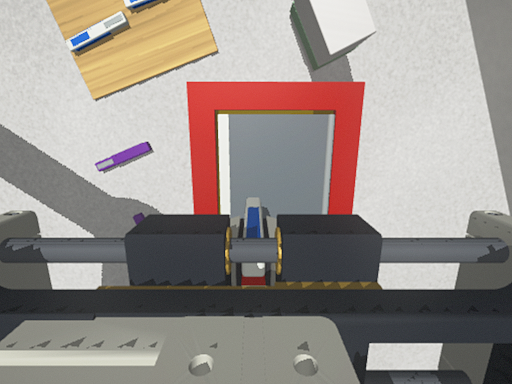

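The slot's corners show at about (216,110) and (336,110), matching the estimate, so I push in.

>>> step_arm:
  commands:
    - [[0,0,0.02,0],[0,0,0.04,0],[0,0,0.06,0],[0,0,0.08,0],[0,0,0.09,0]]

```text
t: 5.82
tool_pos: [0.5751, -0.285, 0.2395]
ee_rot: [-180.0, -0.0, 66.4]
force: [-0.4, 0.1, 4.6]
width: 0.0119
grasp_force: 30.0
```

>>> step_arm:
  commands:
    - [[0,0,0.015,0],[0,0,0.03,0],[0,0,0.045,0],[0,0,0.06,0],[0,0,0.066,0]]

```text
t: 6.23
tool_pos: [0.5738, -0.2845, 0.1728]
ee_rot: [-179.7, -0.0, 66.4]
force: [-2.2, 1.3, 1.7]
width: 0.0121
grasp_force: 30.0
```

>>> step_arm:
  commands:
    - [[0,0.008,0,0],[0,0.016,0,0],[0,0.024,0,0],[0,0.028,0,0],[0,0.028,0,0]]

```text
t: 6.65
tool_pos: [0.5994, -0.2958, 0.1729]
ee_rot: [-179.6, -0.1, 66.4]
force: [-4.5, 3.4, -4.0]
width: 0.0119
grasp_force: 30.0
```

Run:
```python
from h import *
s=robot.read_state();print(s['tool_pos'],s['ee_rot'],s['force'],s['width'],s['grasp_force'])
a=cap('side')['color'][60:240,200:400]; b=cap('wrist')['color']
cv2.imwrite('pics/s4.png',np.hstack([cv2.resize(a,(300,270)),cv2.resize(b,(360,270))])[:,:,::-1])
```

```text
[ 0.59943272 -0.29580633  0.17292751] [-1.79589108e+02 -5.47994855e-02  6.64117025e+01] [-4.49564894  3.40847768 -4.01357628] 0.01186887508111098 29.997865855693817
```

View pics/s4.png

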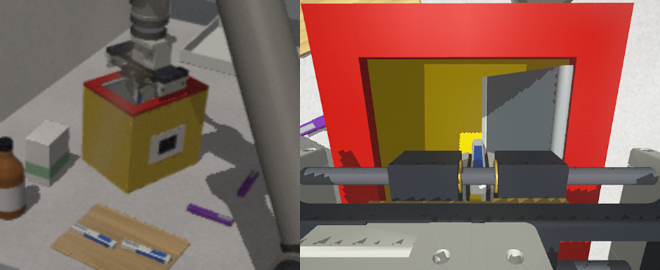

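Flap is held wide open with the scalpel at (478,170) hanging clear inside. Release.

>>> step_arm:
  commands:
    - [[0,0,0,0],[0,0,0,0],[0,0,0,0],[0,0,0,0],[0,0,0,0]]
  gripper: 0.33

```text
t: 7.17
tool_pos: [0.5981, -0.2955, 0.174]
ee_rot: [-179.5, -0.0, 66.4]
force: [-11.7, 4.6, 1.4]
width: 0.0301
grasp_force: 6.2
```

>>> step_arm:
  commands:
    - [[0,0,0,0],[0,0,0,0],[0,0,0,0],[0,0,0,0],[0,0,0,0]]

```text
t: 7.58
tool_pos: [0.5981, -0.2955, 0.174]
ee_rot: [-179.5, -0.0, 66.4]
force: [-12.3, 4.7, 0.9]
width: 0.0301
grasp_force: 6.2
```

>>> step_arm:
  commands:
    - [[0,0,-0.02,0],[0,0,-0.05,0],[0,0,-0.08,0],[0,0,-0.11,0],[0,0,-0.14,0]]

```text
t: 8.0
tool_pos: [0.6012, -0.2971, 0.3172]
ee_rot: [179.8, 0.0, 66.4]
force: [0.2, 0.1, 0.7]
width: 0.0302
grasp_force: 0.0
```

Run:
```python
from h import *
a=cap('side')['color'][60:240,200:400]; b=cap('wrist')['color']
cv2.imwrite('pics/s5.png',np.hstack([cv2.resize(a,(300,270)),cv2.resize(b,(360,270))])[:,:,::-1])
s=robot.read_state(); print(s['t'])
plan((.608,.2745,.32,97.8),(.608,.2745,.085,97.8))
print();plan((.608,.2745,.33,97.8),(.576,-.286,.33,66.4),start=(.608,.2745,.085,97.8))
```

```text
8.1
now [ 0.6027 -0.298   0.3222 66.3947] w 0.0305
[0.1317, -0.0561, 0.0006] -7.9 -> [ 0.604 -0.155  0.322 74.246]
[0.1381, -0.0376, 0.0006] -7.9 -> [ 6.0500e-01 -1.2000e-02  3.2100e-01  8.2097e+01]
[0.142, -0.0184, 0.0006] -7.9 -> [ 0.607  0.131  0.321 89.949]
[0.1431, 0.0012, 0.0006] -7.9 -> [ 0.608  0.274  0.32  97.8  ]
[0.0, 0.0, 0.1175] -0.0 -> [ 0.608  0.274  0.202 97.8  ]
[0.0, 0.0, 0.1175] -0.0 -> [6.08e-01 2.74e-01 8.50e-02 9.78e+01]

[0.0, 0.0, -0.1225] -0.0 -> [ 0.608  0.274  0.208 97.8  ]
[0.0, 0.0, -0.1225] -0.0 -> [ 0.608  0.274  0.33  97.8  ]
[-0.1837, -0.0359, -0.0] 10.5 -> [ 0.597  0.088  0.33  87.333]
[-0.1871, -0.002, -0.0] 10.5 -> [ 0.587 -0.099  0.33  76.867]
[-0.1844, 0.0321, -0.0] 10.5 -> [ 0.576 -0.286  0.33  66.4  ]
```

View pics/s5.png

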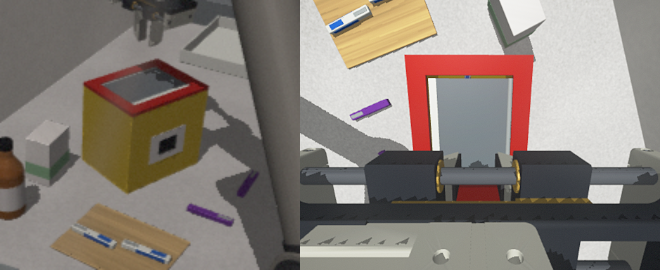

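The gripper is empty and the flap is shut; the scalpel dropped inside. On to the second.

>>> step_arm:
  commands:
    - [[0.132,-0.056,0,-7.9],[0.132,-0.056,0,-7.9],[0.132,-0.056,0,-7.9],[0.132,-0.056,0,-7.9],[0.132,-0.056,0,-7.9]]
  gripper: 0.45

```text
t: 8.52
tool_pos: [0.603, -0.1491, 0.3157]
ee_rot: [179.9, -0.1, 74.6]
force: [-1.0, -0.1, -0.2]
width: 0.0413
grasp_force: 0.0
```

>>> step_arm:
  commands:
    - [[0.138,-0.038,0,-7.9],[0.138,-0.038,0,-7.9],[0.138,-0.038,0,-7.9],[0.138,-0.038,0,-7.9],[0.138,-0.038,0,-7.9]]

```text
t: 8.93
tool_pos: [0.6035, -0.007, 0.3151]
ee_rot: [179.9, -0.1, 82.4]
force: [-1.1, -0.6, 0.9]
width: 0.0414
grasp_force: 0.0
```

>>> step_arm:
  commands:
    - [[0.142,-0.018,0,-7.9],[0.142,-0.018,0,-7.9],[0.142,-0.018,0,-7.9],[0.142,-0.018,0,-7.9],[0.142,-0.018,0,-7.9]]

```text
t: 9.35
tool_pos: [0.605, 0.1354, 0.3146]
ee_rot: [179.9, -0.1, 90.3]
force: [-0.3, -1.1, -0.0]
width: 0.0414
grasp_force: 0.0
```

>>> step_arm:
  commands:
    - [[0.143,0.001,0,-7.8],[0.143,0.001,0,-7.8],[0.143,0.001,0,-7.8],[0.143,0.001,0,-7.8],[0.143,0.001,0,-7.8]]

```text
t: 9.77
tool_pos: [0.6059, 0.2779, 0.3139]
ee_rot: [180.0, -0.0, 98.1]
force: [0.0, -0.7, -0.2]
width: 0.0412
grasp_force: 0.0
```

>>> step_arm:
  commands:
    - [[0,0,0.03,0],[0,0,0.06,0],[0,0,0.09,0],[0,0,0.1,0],[0,0,0.1,0]]

```text
t: 10.18
tool_pos: [0.6051, 0.273, 0.2116]
ee_rot: [-179.7, 0.1, 97.8]
force: [-0.1, -0.4, 0.3]
width: 0.0414
grasp_force: 0.0
```

Run:
```python
from h import *
plan((.608,.2745,.085,97.8))
```

```text
now [ 0.6051  0.273   0.2116 97.758 ] w 0.0414
[0.0011, 0.0031, 0.1266] -0.0 -> [6.08e-01 2.74e-01 8.50e-02 9.78e+01]
```

>>> step_arm:
  commands:
    - [[0,0.002,0.03,0],[0,0.002,0.06,0],[0,0.002,0.09,0],[0,0.002,0.115,0],[0,0.002,0.128,0]]

```text
t: 10.6
tool_pos: [0.6079, 0.2745, 0.0856]
ee_rot: [-180.0, 0.0, 97.8]
force: [-1.2, -0.8, -0.2]
width: 0.0413
grasp_force: 0.0
```

>>> step_arm:
  commands:
    - [[0,0,0,0],[0,0,0,0],[0,0,0,0],[0,0,0,0],[0,0,0,0]]
  gripper: 0
  grip_force: 30

```text
t: 11.02
tool_pos: [0.6084, 0.276, 0.0887]
ee_rot: [179.8, -0.0, 97.9]
force: [0.6, 0.0, 0.4]
width: 0.0126
grasp_force: 0.1
```

>>> step_arm:
  commands:
    - [[0,0,0,0],[0,0,0,0],[0,0,-0.02,0],[0,0,-0.05,0],[0,0,-0.08,0]]

```text
t: 11.43
tool_pos: [0.6069, 0.2757, 0.167]
ee_rot: [-179.9, 0.0, 97.9]
force: [0.3, -0.4, 0.3]
width: 0.0122
grasp_force: 30.0
```

>>> step_arm:
  commands:
    - [[0,0,-0.035,0],[0,0,-0.07,0],[0,0,-0.105,0],[0,0,-0.14,0],[0,0,-0.165,0]]

```text
t: 11.85
tool_pos: [0.6074, 0.276, 0.3359]
ee_rot: [179.8, -0.0, 97.9]
force: [0.3, 0.6, -0.3]
width: 0.0118
grasp_force: 30.0
```

>>> step_arm:
  commands:
    - [[-0.184,-0.036,0,10.5],[-0.184,-0.036,0,10.5],[-0.184,-0.036,0,10.5],[-0.184,-0.036,0,10.5],[-0.184,-0.036,0,10.5]]

```text
t: 12.27
tool_pos: [0.5963, 0.0845, 0.3322]
ee_rot: [180.0, 0.1, 87.2]
force: [1.2, 1.1, -0.6]
width: 0.0118
grasp_force: 30.0
```

>>> step_arm:
  commands:
    - [[-0.187,-0.002,0,10.5],[-0.187,-0.002,0,10.5],[-0.187,-0.002,0,10.5],[-0.187,-0.002,0,10.5],[-0.187,-0.002,0,10.5]]

```text
t: 12.68
tool_pos: [0.5856, -0.1025, 0.3319]
ee_rot: [180.0, 0.1, 76.7]
force: [-0.1, 0.4, -1.6]
width: 0.0119
grasp_force: 30.0
```

>>> step_arm:
  commands:
    - [[-0.184,0.032,0,10.5],[-0.184,0.032,0,10.5],[-0.184,0.032,0,10.5],[-0.184,0.032,0,10.5],[-0.184,0.032,0,10.5]]

```text
t: 13.1
tool_pos: [0.5746, -0.2892, 0.3314]
ee_rot: [-180.0, 0.1, 66.2]
force: [0.0, 0.1, -0.0]
width: 0.0119
grasp_force: 30.0
```

>>> step_arm:
  commands:
    - [[0,0,0,0],[0,0,0,0],[0,0,0,0],[0,0,0,0],[0,0,0,0]]

```text
t: 13.52
tool_pos: [0.5762, -0.283, 0.3322]
ee_rot: [180.0, -0.0, 66.5]
force: [-0.2, -0.3, -0.3]
width: 0.0121
grasp_force: 30.0
```

```bash
cat >> h.py <<'E'
def held(c):
    h=cv2.cvtColor(c['color'],cv2.COLOR_RGB2HSV); m=(h[...,0]>105)&(h[...,0]<130)&(h[...,1]>100)&(h[...,2]>50)
    v,u=np.nonzero(m[190:290,225:285]); print('held blue n',len(u), (u.mean()+225,v.min()+190,v.max()+190) if len(u) else '')
E
python3 - <<'E'
from h import *
plan((.576,-.286,.175,66.4)); held(cap('wrist'))
import cv2
held({'color':cv2.imread('pics/w3.png')[:,:,::-1].copy()})
E
```

```text
now [ 0.5762 -0.283   0.3322 66.4933] w 0.0121
[-0.0028, 0.001, 0.1572] 0.1 -> [ 0.576 -0.286  0.175 66.4  ]
held blue n 345 (np.float64(253.38550724637682), np.int64(210), np.int64(260))
held blue n 375 (np.float64(253.2), np.int64(207), np.int64(257))
```

>>> step_arm:
  commands:
    - [[-0.02,0,0.02,0],[-0.02,0,0.04,0],[-0.02,0,0.06,0],[-0.02,0,0.08,0],[-0.02,0,0.09,0]]

```text
t: 13.98
tool_pos: [0.5679, -0.302, 0.2405]
ee_rot: [-180.0, -0.0, 66.4]
force: [-0.1, -0.1, 3.9]
width: 0.012
grasp_force: 30.0
```

>>> step_arm:
  commands:
    - [[0,0,0.015,0],[0,0,0.03,0],[0,0,0.045,0],[0,0,0.06,0],[0,0,0.067,0]]

```text
t: 14.4
tool_pos: [0.5667, -0.3014, 0.1731]
ee_rot: [-179.7, -0.0, 66.4]
force: [-3.4, 1.1, 1.1]
width: 0.012
grasp_force: 30.0
```

>>> step_arm:
  commands:
    - [[0,0.008,0,0],[0,0.016,0,0],[0,0.024,0,0],[0,0.028,0,0],[0,0.028,0,0]]

```text
t: 14.82
tool_pos: [0.5922, -0.3127, 0.1729]
ee_rot: [-179.6, -0.1, 66.4]
force: [-5.9, 1.9, -3.6]
width: 0.012
grasp_force: 30.0
```

>>> step_arm:
  commands:
    - [[0,0,0,0],[0,0,0,0],[0,0,0,0],[0,0,0,0],[0,0,0,0]]
  gripper: 0.33

```text
t: 15.23
tool_pos: [0.5909, -0.3124, 0.174]
ee_rot: [-179.5, -0.0, 66.4]
force: [-12.6, 4.7, 0.5]
width: 0.0299
grasp_force: 6.2
```

>>> step_arm:
  commands:
    - [[0,0,0,0],[0,0,0,0],[0,0,0,0],[0,0,0,0],[0,0,0,0]]

```text
t: 15.65
tool_pos: [0.5908, -0.3124, 0.174]
ee_rot: [-179.5, -0.0, 66.4]
force: [-12.2, 5.5, 1.1]
width: 0.0303
grasp_force: 6.2
```

Run:
```python
from h import *
c=cap('wrist','w6.png');held(c)
```

```text
held blue n 1 (np.float64(228.0), np.int64(219), np.int64(219))
```

>>> step_arm:
  commands:
    - [[0,0,-0.02,0],[0,0,-0.05,0],[0,0,-0.08,0],[0,0,-0.11,0],[0,0,-0.14,0]]

```text
t: 16.12
tool_pos: [0.5939, -0.314, 0.3173]
ee_rot: [179.8, 0.0, 66.4]
force: [0.4, 0.1, 0.6]
width: 0.0302
grasp_force: 0.0
```

Run:
```python
from h import *
held(cap('wrist'))
plan((.602,.319,.31,97.8),(.602,.319,.085,97.8))
print();plan((.602,.319,.33,97.8),(.576,-.286,.33,66.4),start=(.602,.319,.085,97.8))
```

```text
held blue n 0 
now [ 0.5952 -0.3148  0.3247 66.4003] w 0.0306
[0.1459, -0.0619, 0.0037] -7.8 -> [ 0.597 -0.156  0.321 74.25 ]
[0.153, -0.0414, 0.0037] -7.8 -> [5.99e-01 2.00e-03 3.17e-01 8.21e+01]
[0.1572, -0.0201, 0.0037] -7.8 -> [ 0.6    0.161  0.314 89.95 ]
[0.1585, 0.0016, 0.0037] -7.8 -> [ 0.602  0.319  0.31  97.8  ]
[-0.0, 0.0, 0.1125] -0.0 -> [ 0.602  0.319  0.197 97.8  ]
[-0.0, 0.0, 0.1125] -0.0 -> [6.02e-01 3.19e-01 8.50e-02 9.78e+01]

[0.0, 0.0, -0.1225] -0.0 -> [ 0.602  0.319  0.208 97.8  ]
[0.0, 0.0, -0.1225] -0.0 -> [ 0.602  0.319  0.33  97.8  ]
[-0.149, -0.027, -0.0] 7.8 -> [ 0.595  0.168  0.33  89.95 ]
[-0.1513, -0.0064, -0.0] 7.8 -> [5.89e-01 1.70e-02 3.30e-01 8.21e+01]
[-0.1507, 0.0144, -0.0] 7.8 -> [ 0.582 -0.135  0.33  74.25 ]
[-0.1473, 0.0348, -0.0] 7.8 -> [ 0.576 -0.286  0.33  66.4  ]
```

View pics/w6.png

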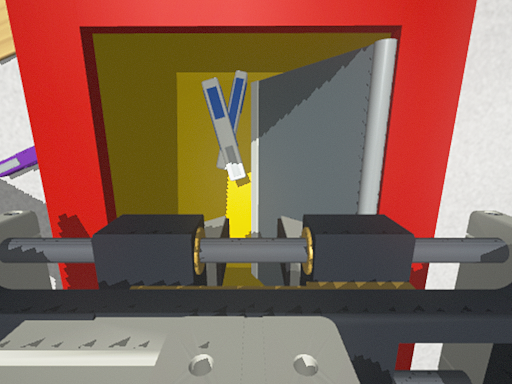

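Two scalpels lie inside the box at (222,120) and (236,110). Third scalpel next.

>>> step_arm:
  commands:
    - [[0.146,-0.062,0,-7.8],[0.146,-0.062,0,-7.8],[0.146,-0.062,0,-7.8],[0.146,-0.062,0,-7.8],[0.146,-0.062,0,-7.8]]
  gripper: 0.45

```text
t: 16.58
tool_pos: [0.5959, -0.1491, 0.3163]
ee_rot: [179.8, -0.1, 74.5]
force: [0.7, -0.0, 0.5]
width: 0.0409
grasp_force: 0.0
```

>>> step_arm:
  commands:
    - [[0.153,-0.041,0,-7.8],[0.153,-0.041,0,-7.8],[0.153,-0.041,0,-7.8],[0.153,-0.041,0,-7.8],[0.153,-0.041,0,-7.8]]

```text
t: 17.0
tool_pos: [0.5977, 0.0088, 0.3158]
ee_rot: [179.8, -0.2, 82.3]
force: [-0.4, -0.4, -0.2]
width: 0.0411
grasp_force: 0.0
```

>>> step_arm:
  commands:
    - [[0.157,-0.02,0,-7.8],[0.157,-0.02,0,-7.8],[0.157,-0.02,0,-7.8],[0.157,-0.02,0,-7.8],[0.157,-0.02,0,-7.8]]

```text
t: 17.42
tool_pos: [0.5995, 0.1668, 0.3151]
ee_rot: [179.9, -0.2, 90.1]
force: [0.6, -0.2, 0.4]
width: 0.0412
grasp_force: 0.0
```

>>> step_arm:
  commands:
    - [[0.158,0.002,0,-7.9],[0.158,0.002,0,-7.9],[0.158,0.002,0,-7.9],[0.158,0.002,0,-7.9],[0.158,0.002,0,-7.9]]

```text
t: 17.83
tool_pos: [0.6017, 0.3248, 0.3142]
ee_rot: [179.9, -0.2, 98.0]
force: [-0.2, -0.4, 0.7]
width: 0.0416
grasp_force: 0.0
```

>>> step_arm:
  commands:
    - [[0,0,0.03,0],[0,0,0.06,0],[0,0,0.09,0],[0,0,0.1,0],[0,0,0.1,0]]

```text
t: 18.25
tool_pos: [0.6016, 0.3178, 0.2118]
ee_rot: [-179.7, 0.1, 97.6]
force: [-0.4, -0.1, -0.2]
width: 0.0411
grasp_force: 0.0
```

Run:
```python
from h import *
plan((.602,.319,.085,97.8))
c=cap('wrist','w7.png')
```

```text
now [ 0.6016  0.3178  0.2118 97.64  ] w 0.0411
[0.0011, 0.0005, 0.1268] -0.2 -> [6.02e-01 3.19e-01 8.50e-02 9.78e+01]
```

>>> step_arm:
  commands:
    - [[0,0,0.03,0],[0,0,0.06,0],[0,0,0.09,0],[0,0,0.115,0],[0,0,0.128,0]]

```text
t: 18.72
tool_pos: [0.6027, 0.3188, 0.0862]
ee_rot: [180.0, -0.0, 97.7]
force: [-0.9, -0.6, -0.6]
width: 0.0413
grasp_force: 0.0
```

>>> step_arm:
  commands:
    - [[0,0,0,0],[0,0,0,0],[0,0,0,0],[0,0,0,0],[0,0,0,0]]
  gripper: 0
  grip_force: 30

```text
t: 19.13
tool_pos: [0.6031, 0.3195, 0.0889]
ee_rot: [179.8, -0.1, 97.7]
force: [-0.1, 0.6, -0.1]
width: 0.0127
grasp_force: 0.0
```

>>> step_arm:
  commands:
    - [[0,0,0,0],[0,0,0,0],[0,0,-0.02,0],[0,0,-0.05,0],[0,0,-0.08,0]]

```text
t: 19.55
tool_pos: [0.6015, 0.319, 0.167]
ee_rot: [-179.9, 0.0, 97.7]
force: [1.6, 0.9, 0.2]
width: 0.0119
grasp_force: 30.0
```

>>> step_arm:
  commands:
    - [[0,0,-0.035,0],[0,0,-0.07,0],[0,0,-0.105,0],[0,0,-0.14,0],[0,0,-0.165,0]]

```text
t: 19.97
tool_pos: [0.6022, 0.3193, 0.3362]
ee_rot: [179.7, -0.1, 97.7]
force: [-0.4, -0.1, 0.9]
width: 0.0119
grasp_force: 30.0
```

>>> step_arm:
  commands:
    - [[-0.149,-0.027,0,7.8],[-0.149,-0.027,0,7.8],[-0.149,-0.027,0,7.8],[-0.149,-0.027,0,7.8],[-0.149,-0.027,0,7.8]]

```text
t: 20.38
tool_pos: [0.5953, 0.1627, 0.3327]
ee_rot: [179.9, 0.1, 89.6]
force: [0.6, -0.4, -0.1]
width: 0.0119
grasp_force: 30.0
```

>>> step_arm:
  commands:
    - [[-0.151,-0.006,0,7.8],[-0.151,-0.006,0,7.8],[-0.151,-0.006,0,7.8],[-0.151,-0.006,0,7.8],[-0.151,-0.006,0,7.8]]

```text
t: 20.8
tool_pos: [0.5889, 0.0124, 0.3321]
ee_rot: [180.0, 0.1, 81.8]
force: [-0.4, -0.7, -0.7]
width: 0.0118
grasp_force: 30.0
```

>>> step_arm:
  commands:
    - [[-0.151,0.014,0,7.8],[-0.151,0.014,0,7.8],[-0.151,0.014,0,7.8],[-0.151,0.014,0,7.8],[-0.151,0.014,0,7.8]]

```text
t: 21.22
tool_pos: [0.5819, -0.1388, 0.3315]
ee_rot: [180.0, 0.1, 74.0]
force: [-0.3, -0.7, -0.8]
width: 0.012
grasp_force: 30.0
```

>>> step_arm:
  commands:
    - [[-0.147,0.035,0,7.8],[-0.147,0.035,0,7.8],[-0.147,0.035,0,7.8],[-0.147,0.035,0,7.8],[-0.147,0.035,0,7.8]]

```text
t: 21.63
tool_pos: [0.5756, -0.2895, 0.3307]
ee_rot: [-180.0, 0.1, 66.2]
force: [-0.3, 0.2, 0.2]
width: 0.0121
grasp_force: 30.0
```

>>> step_arm:
  commands:
    - [[0,0,0,0],[0,0,0,0],[0,0,0,0],[0,0,0,0],[0,0,0,0]]

```text
t: 22.05
tool_pos: [0.5763, -0.2841, 0.3321]
ee_rot: [180.0, -0.0, 66.6]
force: [0.6, 0.5, -0.4]
width: 0.0117
grasp_force: 30.0
```

Run:
```python
from h import *
plan((.576,-.286,.175,66.4)); held(cap('wrist'))
```

```text
now [ 0.5763 -0.2841  0.3321 66.5867] w 0.0117
[-0.0019, 0.0005, 0.1571] 0.2 -> [ 0.576 -0.286  0.175 66.4  ]
held blue n 369 (np.float64(253.20054200542006), np.int64(208), np.int64(260))
```

>>> step_arm:
  commands:
    - [[-0.035,0,0.02,0],[-0.035,0,0.04,0],[-0.035,0,0.06,0],[-0.035,0,0.08,0],[-0.035,0,0.09,0]]

```text
t: 22.52
tool_pos: [0.5618, -0.3173, 0.2404]
ee_rot: [-180.0, -0.0, 66.5]
force: [0.0, 0.3, 3.8]
width: 0.0121
grasp_force: 30.0
```

>>> step_arm:
  commands:
    - [[0,0,0.015,0],[0,0,0.03,0],[0,0,0.045,0],[0,0,0.06,0],[0,0,0.067,0]]

```text
t: 22.93
tool_pos: [0.5608, -0.3164, 0.1731]
ee_rot: [-179.7, -0.0, 66.5]
force: [-3.7, 0.9, 0.7]
width: 0.0119
grasp_force: 30.0
```

>>> step_arm:
  commands:
    - [[0,0.008,0,0],[0,0.016,0,0],[0,0.024,0,0],[0,0.028,0,0],[0,0.028,0,0]]

```text
t: 23.35
tool_pos: [0.5863, -0.3276, 0.1729]
ee_rot: [-179.6, -0.1, 66.5]
force: [-6.0, 2.3, -3.6]
width: 0.0119
grasp_force: 30.0
```

>>> step_arm:
  commands:
    - [[0,0,0,0],[0,0,0,0],[0,0,0,0],[0,0,0,0],[0,0,0,0]]
  gripper: 0.33

```text
t: 23.77
tool_pos: [0.5849, -0.3273, 0.1739]
ee_rot: [-179.5, -0.0, 66.5]
force: [-12.3, 5.2, 0.6]
width: 0.0297
grasp_force: 6.2
```

>>> step_arm:
  commands:
    - [[0,0,0,0],[0,0,0,0],[0,0,0,0],[0,0,0,0],[0,0,0,0]]

```text
t: 24.18
tool_pos: [0.5848, -0.3273, 0.1739]
ee_rot: [-179.5, -0.0, 66.5]
force: [-13.3, 5.5, 1.2]
width: 0.0303
grasp_force: 6.3
```

Run:
```python
from h import *
c=cap('wrist','w8.png');held(c)
```

```text
held blue n 1 (np.float64(228.0), np.int64(219), np.int64(219))
```

>>> step_arm:
  commands:
    - [[0,0,-0.02,0],[0,0,-0.05,0],[0,0,-0.08,0],[0,0,-0.11,0],[0,0,-0.14,0]]

```text
t: 24.65
tool_pos: [0.588, -0.3288, 0.3173]
ee_rot: [179.8, 0.0, 66.5]
force: [1.1, -1.1, -0.4]
width: 0.03
grasp_force: 0.0
```

Run:
```python
from h import *
held(cap('wrist'))
plan((.5955,.3635,.31,97.8))
print();plan((.576,-.286,.33,66.4),start=(.5955,.3635,.33,97.8))
```

```text
held blue n 0 
now [ 0.5893 -0.3297  0.3246 66.4911] w 0.0305
[0.1595, -0.0677, 0.0037] -7.8 -> [ 0.591 -0.156  0.321 74.318]
[0.1673, -0.0453, 0.0037] -7.8 -> [5.9200e-01 1.7000e-02 3.1700e-01 8.2146e+01]
[0.1719, -0.0221, 0.0037] -7.8 -> [ 0.594  0.19   0.314 89.973]
[0.1733, 0.0015, 0.0037] -7.8 -> [ 0.595  0.364  0.31  97.8  ]

[-0.1602, -0.0269, -0.0] 7.8 -> [ 0.591  0.201  0.33  89.95 ]
[-0.1624, -0.0047, -0.0] 7.8 -> [5.86e-01 3.90e-02 3.30e-01 8.21e+01]
[-0.1615, 0.0175, -0.0] 7.8 -> [ 0.581 -0.124  0.33  74.25 ]
[-0.1576, 0.0394, -0.0] 7.8 -> [ 0.576 -0.286  0.33  66.4  ]
```

>>> step_arm:
  commands:
    - [[0.16,-0.068,0,-7.8],[0.16,-0.068,0,-7.8],[0.16,-0.068,0,-7.8],[0.16,-0.068,0,-7.8],[0.16,-0.068,0,-7.8]]
  gripper: 0.45

```text
t: 25.12
tool_pos: [0.5897, -0.1488, 0.3162]
ee_rot: [179.8, -0.1, 74.6]
force: [0.0, -1.1, 0.2]
width: 0.041
grasp_force: 0.0
```

>>> step_arm:
  commands:
    - [[0.167,-0.045,0,-7.8],[0.167,-0.045,0,-7.8],[0.167,-0.045,0,-7.8],[0.167,-0.045,0,-7.8],[0.167,-0.045,0,-7.8]]

```text
t: 25.53
tool_pos: [0.5912, 0.0241, 0.3157]
ee_rot: [179.9, -0.2, 82.4]
force: [0.4, -0.0, -0.1]
width: 0.0415
grasp_force: 0.0
```

>>> step_arm:
  commands:
    - [[0.172,-0.022,0,-7.8],[0.172,-0.022,0,-7.8],[0.172,-0.022,0,-7.8],[0.172,-0.022,0,-7.8],[0.172,-0.022,0,-7.8]]

```text
t: 25.95
tool_pos: [0.5927, 0.1973, 0.3151]
ee_rot: [179.9, -0.2, 90.2]
force: [-0.1, 0.1, -0.7]
width: 0.0416
grasp_force: 0.0
```

>>> step_arm:
  commands:
    - [[0.173,0.002,0,-7.9],[0.173,0.002,0,-7.9],[0.173,0.002,0,-7.9],[0.173,0.002,0,-7.9],[0.173,0.002,0,-7.9]]

```text
t: 26.37
tool_pos: [0.5944, 0.3704, 0.314]
ee_rot: [179.9, -0.2, 98.1]
force: [0.6, 0.3, 0.5]
width: 0.0414
grasp_force: 0.0
```

>>> step_arm:
  commands:
    - [[0,0,0.03,0],[0,0,0.06,0],[0,0,0.09,0],[0,0,0.1,0],[0,0,0.1,0]]

```text
t: 26.78
tool_pos: [0.5948, 0.3632, 0.2117]
ee_rot: [-179.7, 0.1, 97.8]
force: [-0.9, -0.7, 0.0]
width: 0.0412
grasp_force: 0.0
```

Run:
```python
from h import *
plan((.5955,.3635,.085,97.8))
```

```text
now [ 0.5948  0.3632  0.2117 97.7521] w 0.0412
[0.0002, 0.0008, 0.1267] -0.0 -> [5.96e-01 3.64e-01 8.50e-02 9.78e+01]
```

>>> step_arm:
  commands:
    - [[0,0,0.03,0],[0,0,0.06,0],[0,0,0.09,0],[0,0,0.115,0],[0,0,0.128,0]]

```text
t: 27.2
tool_pos: [0.5957, 0.3639, 0.0858]
ee_rot: [-180.0, 0.0, 97.8]
force: [0.1, 0.2, -0.8]
width: 0.0413
grasp_force: 0.0
```

>>> step_arm:
  commands:
    - [[0,0,0,0],[0,0,0,0],[0,0,0,0],[0,0,0,0],[0,0,0,0]]
  gripper: 0
  grip_force: 30

```text
t: 27.62
tool_pos: [0.5962, 0.3648, 0.0889]
ee_rot: [179.8, -0.1, 97.8]
force: [0.4, -0.5, -0.2]
width: 0.0125
grasp_force: 0.1
```

>>> step_arm:
  commands:
    - [[0,0,0,0],[0,0,0,0],[0,0,-0.02,0],[0,0,-0.05,0],[0,0,-0.08,0]]

```text
t: 28.03
tool_pos: [0.5947, 0.3641, 0.1669]
ee_rot: [-179.9, 0.0, 97.8]
force: [-0.4, 1.2, 0.2]
width: 0.012
grasp_force: 30.0
```

>>> step_arm:
  commands:
    - [[0,0,-0.035,0],[0,0,-0.07,0],[0,0,-0.105,0],[0,0,-0.14,0],[0,0,-0.165,0]]

```text
t: 28.45
tool_pos: [0.5952, 0.3644, 0.3361]
ee_rot: [179.8, -0.1, 97.8]
force: [1.0, -0.1, -0.4]
width: 0.0119
grasp_force: 30.0
```

>>> step_arm:
  commands:
    - [[-0.16,-0.027,0,7.8],[-0.16,-0.027,0,7.8],[-0.16,-0.027,0,7.8],[-0.16,-0.027,0,7.8],[-0.16,-0.027,0,7.8]]

```text
t: 28.87
tool_pos: [0.5903, 0.1957, 0.3326]
ee_rot: [180.0, 0.2, 89.6]
force: [-0.8, -0.1, -0.5]
width: 0.0119
grasp_force: 30.0
```

>>> step_arm:
  commands:
    - [[-0.162,-0.005,0,7.8],[-0.162,-0.005,0,7.8],[-0.162,-0.005,0,7.8],[-0.162,-0.005,0,7.8],[-0.162,-0.005,0,7.8]]

```text
t: 29.28
tool_pos: [0.585, 0.0341, 0.332]
ee_rot: [180.0, 0.2, 81.8]
force: [-0.1, 0.4, -0.3]
width: 0.0117
grasp_force: 30.0
```

>>> step_arm:
  commands:
    - [[-0.162,0.018,0,7.8],[-0.162,0.018,0,7.8],[-0.162,0.018,0,7.8],[-0.162,0.018,0,7.8],[-0.162,0.018,0,7.8]]

```text
t: 29.7
tool_pos: [0.5805, -0.1288, 0.3314]
ee_rot: [180.0, 0.1, 74.0]
force: [-0.1, 1.0, -1.0]
width: 0.0118
grasp_force: 30.0
```

>>> step_arm:
  commands:
    - [[-0.158,0.039,0,7.8],[-0.158,0.039,0,7.8],[-0.158,0.039,0,7.8],[-0.158,0.039,0,7.8],[-0.158,0.039,0,7.8]]

```text
t: 30.12
tool_pos: [0.575, -0.2915, 0.3305]
ee_rot: [-180.0, 0.1, 66.2]
force: [0.3, 0.6, -0.1]
width: 0.0116
grasp_force: 30.0
```

>>> step_arm:
  commands:
    - [[0,0,0,0],[0,0,0,0],[0,0,0,0],[0,0,0,0],[0,0,0,0]]

```text
t: 30.53
tool_pos: [0.5763, -0.284, 0.3321]
ee_rot: [180.0, -0.0, 66.7]
force: [1.0, -0.2, -0.8]
width: 0.012
grasp_force: 30.0
```

Run:
```python
from h import *
plan((.576,-.286,.175,66.4)); held(cap('wrist','w9.png'))
```

```text
now [ 0.5763 -0.284   0.3321 66.6866] w 0.012
[-0.002, 0.0005, 0.1571] 0.3 -> [ 0.576 -0.286  0.175 66.4  ]
held blue n 352 (np.float64(253.14772727272728), np.int64(209), np.int64(259))
```

>>> step_arm:
  commands:
    - [[-0.01,0,0.02,0],[-0.01,0,0.04,0],[-0.01,0,0.06,0],[-0.01,0,0.08,0],[-0.01,0,0.09,0]]

```text
t: 31.0
tool_pos: [0.572, -0.294, 0.2405]
ee_rot: [-180.0, -0.0, 66.6]
force: [-0.1, -0.4, 3.9]
width: 0.0117
grasp_force: 30.0
```

>>> step_arm:
  commands:
    - [[0,0,0.015,0],[0,0,0.03,0],[0,0,0.045,0],[0,0,0.06,0],[0,0,0.067,0]]

```text
t: 31.42
tool_pos: [0.5708, -0.2934, 0.1731]
ee_rot: [-179.7, -0.0, 66.6]
force: [-4.0, 1.9, 1.7]
width: 0.0119
grasp_force: 30.0
```

>>> step_arm:
  commands:
    - [[0,0.008,0,0],[0,0.016,0,0],[0,0.024,0,0],[0,0.028,0,0],[0,0.028,0,0]]

```text
t: 31.83
tool_pos: [0.5963, -0.3045, 0.1728]
ee_rot: [-179.6, -0.1, 66.6]
force: [-4.9, 2.3, -4.2]
width: 0.0121
grasp_force: 30.0
```

>>> step_arm:
  commands:
    - [[0,0,0,0],[0,0,0,0],[0,0,0,0],[0,0,0,0],[0,0,0,0]]
  gripper: 0.33

```text
t: 32.25
tool_pos: [0.595, -0.3042, 0.1739]
ee_rot: [-179.5, -0.0, 66.6]
force: [-12.9, 5.3, 1.2]
width: 0.0301
grasp_force: 6.3
```

>>> step_arm:
  commands:
    - [[0,0,0,0],[0,0,0,0],[0,0,0,0],[0,0,0,0],[0,0,0,0]]

```text
t: 32.67
tool_pos: [0.5949, -0.3042, 0.1739]
ee_rot: [-179.5, -0.0, 66.6]
force: [-12.3, 6.8, 1.4]
width: 0.0302
grasp_force: 6.3
```

Run:
```python
from h import *
c=cap('wrist','w10.png');held(c)
```

```text
held blue n 2 (np.float64(228.0), np.int64(219), np.int64(220))
```

>>> step_arm:
  commands:
    - [[0,0,-0.02,0],[0,0,-0.05,0],[0,0,-0.08,0],[0,0,-0.11,0],[0,0,-0.14,0]]

```text
t: 33.13
tool_pos: [0.5981, -0.3058, 0.3173]
ee_rot: [179.8, 0.0, 66.6]
force: [0.4, 0.0, -0.1]
width: 0.0304
grasp_force: 0.0
```

Run:
```python
from h import *
held(cap('wrist'))
plan((.47,-.06,.30,90))
```

```text
held blue n 0 
now [ 0.5994 -0.3066  0.3246 66.5921] w 0.0303
[0.0874, -0.1083, 0.0123] -11.7 -> [ 0.535 -0.183  0.312 78.296]
[0.1076, -0.0884, 0.0123] -11.7 -> [ 4.7e-01 -6.0e-02  3.0e-01  9.0e+01]
```

View pics/w10.png

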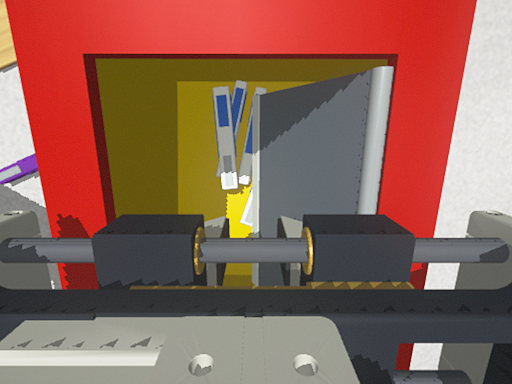

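Four scalpels are inside, around (225,130) to (255,120). Now I look at the board.

Run:
```python
from h import *
plan((.42,-.0,.32,2))
```

```text
now [ 0.5994 -0.3066  0.3246 66.5921] w 0.0303
[0.105, -0.1432, 0.0023] 32.3 -> [ 0.51  -0.153  0.322 34.296]
[0.0123, -0.1772, 0.0023] 32.3 -> [0.42 0.   0.32 2.  ]
```

>>> step_arm:
  commands:
    - [[0.105,-0.143,0.002,32.3],[0.105,-0.143,0.002,32.3],[0.105,-0.143,0.002,32.3],[0.105,-0.143,0.002,32.3],[0.105,-0.143,0.002,32.3]]
  gripper: 0.5

```text
t: 33.6
tool_pos: [0.5059, -0.1481, 0.3139]
ee_rot: [180.0, -0.1, 34.1]
force: [1.0, -0.4, 0.6]
width: 0.0457
grasp_force: 0.0
```

>>> step_arm:
  commands:
    - [[0.012,-0.177,0.002,32.3],[0.012,-0.177,0.002,32.3],[0.012,-0.177,0.002,32.3],[0.012,-0.177,0.002,32.3],[0.012,-0.177,0.002,32.3]]

```text
t: 34.02
tool_pos: [0.4163, 0.0038, 0.3117]
ee_rot: [-179.9, -0.2, 1.8]
force: [-0.0, -0.2, 0.5]
width: 0.0459
grasp_force: 0.0
```

>>> step_arm:
  commands:
    - [[0,0,0,0],[0,0,0,0],[0,0,0,0],[0,0,0,0],[0,0,0,0]]

```text
t: 34.43
tool_pos: [0.419, -0.0005, 0.3105]
ee_rot: [180.0, -0.0, 1.9]
force: [0.5, 0.2, 0.4]
width: 0.0459
grasp_force: 0.0
```

```bash
cat >> h.py <<'E'
def bars(c,z=.018,roi=None):
    h=cv2.cvtColor(c['color'],cv2.COLOR_RGB2HSV).astype(int)
    m=(((h[...,1]<60)&(h[...,2]>130))|((h[...,0]>100)&(h[...,0]<130)&(h[...,1]>80))).astype(np.uint8)
    m=cv2.morphologyEx(m,cv2.MORPH_CLOSE,np.ones((3,3)))
    if roi: k=np.zeros_like(m); k[roi[1]:roi[3],roi[0]:roi[2]]=1; m&=k
    for k in cv2.findContours(m,cv2.RETR_EXTERNAL,cv2.CHAIN_APPROX_NONE)[0]:
        if not 80<cv2.contourArea(k)<6000: continue
        P=np.array([ray(c,u,v,z)[:2] for u,v in k[:,0]],np.float32); r=cv2.minAreaRect(P); b=cv2.boxPoints(r)
        e=max((b[1]-b[0],b[2]-b[1]),key=np.linalg.norm); 
        if .08<max(r[1])<.13: print('px',k[:,0].mean(0).round(),'ctr',np.round(r[0],4),'size',np.round(r[1],4),'dir',round(float(np.degrees(np.arctan2(e[1],e[0])))%180,1))
E
python3 - <<'E'
from h import *
s=robot.read_state();print(s['tool_pos'],s['ee_rot'])
bars(cap('wrist','w11.png')); print(); bars(cap('top'))
E
```

```text
[ 0.41904895 -0.00045992  0.31054851] [ 1.79997052e+02 -3.69552420e-03  1.94450982e+00]
```

View pics/w11.png

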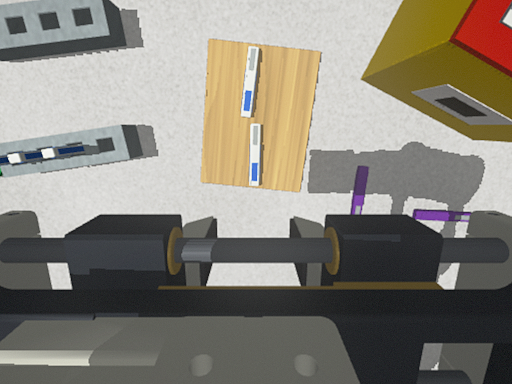

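Both board scalpels are unmoved at (250,80) and (256,153); the red stand's wells are empty. No look-alike is on the board.

Run:
```python
from h import *
c=cap('wrist'); bars(c,roi=(220,42,290,189))
plan((.46,0,.25,0))
```

```text
px [249. 166.] ctr [0.4353 0.0188] size [0.1033 0.0723] dir 2.0
px [257.  68.] ctr [ 0.5495 -0.0113] size [0.064 0.109] dir 176.8
now [ 4.1870e-01 -1.0000e-04  3.1050e-01  1.9379e+00] w 0.0461
[0.0413, 0.0013, 0.0605] 1.9 -> [ 0.46  0.    0.25 -0.  ]
```

```bash
sed -i 's/h\[...,1\]<60)&(h\[...,2\]>130)/h[...,1]<SMAX)\&(h[...,2]>110)/; s/def bars(c,z=.018,roi=None):/def bars(c,z=.018,roi=None,SMAX=35):/' h.py
python3 - <<'E'
from h import *
c=cap('wrist')
for s in (25,40): bars(c,roi=(220,42,290,189),SMAX=s);print()
E
```

```text
px [248. 165.] ctr [0.435  0.0216] size [0.105  0.0641] dir 0.4
px [250.  81.] ctr [0.5461 0.0096] size [0.0181 0.0985] dir 174.3

px [249. 166.] ctr [0.4351 0.0206] size [0.1033 0.069 ] dir 2.0
px [250.  81.] ctr [0.5462 0.0098] size [0.019 0.099] dir 174.9
```

Run:
```python
from h import *
c=cap('wrist')
bars(c,roi=(238,118,278,186),SMAX=30)
plan((.5465,.0095,.16,-5.3),(.5465,.0095,.0335,-5.3))
print(); plan((.5465,.0095,.28,-5.3),(.576,-.286,.29,66.4),start=(.5465,.0095,.0335,-5.3))
```

```text
px [255. 154.] ctr [ 0.4383 -0.0015] size [0.0983 0.0178] dir 1.8
now [4.1860e-01 1.0000e-04 3.1050e-01 1.9579e+00] w 0.0457
[0.0641, -0.0025, 0.0753] 3.6 -> [ 0.483  0.005  0.235 -1.671]
[0.0638, -0.0066, 0.0753] 3.6 -> [ 0.546  0.01   0.16  -5.3  ]
[0.0, -0.0, 0.1265] -0.0 -> [ 0.546  0.01   0.034 -5.3  ]

[0.0, -0.0, -0.1233] -0.0 -> [ 0.546  0.01   0.157 -5.3  ]
[0.0, -0.0, -0.1233] -0.0 -> [ 0.546  0.01   0.28  -5.3  ]
[0.0189, 0.0972, -0.0033] -23.9 -> [ 0.556 -0.089  0.283 18.6  ]
[-0.0221, 0.0965, -0.0033] -23.9 -> [ 0.566 -0.188  0.287 42.5  ]
[-0.0593, 0.0793, -0.0033] -23.9 -> [ 0.576 -0.286  0.29  66.4  ]
```

>>> step_arm:
  commands:
    - [[0.064,-0.003,0.075,3.6],[0.064,-0.003,0.075,3.6],[0.064,-0.003,0.075,3.6],[0.064,-0.003,0.075,3.6],[0.064,-0.003,0.075,3.6]]

```text
t: 35.1
tool_pos: [0.482, 0.0056, 0.2352]
ee_rot: [-180.0, 0.1, -1.6]
force: [0.7, -0.9, 1.7]
width: 0.046
grasp_force: 0.0
```

>>> step_arm:
  commands:
    - [[0.064,-0.007,0.075,3.6],[0.064,-0.007,0.075,3.6],[0.064,-0.007,0.075,3.6],[0.064,-0.007,0.075,3.6],[0.064,-0.007,0.075,3.6]]

```text
t: 35.52
tool_pos: [0.5462, 0.0108, 0.1617]
ee_rot: [180.0, -0.0, -5.2]
force: [-0.7, 0.5, -0.4]
width: 0.0457
grasp_force: 0.0
```

>>> step_arm:
  commands:
    - [[0,0,0,0],[0,0,0,0],[0,0,0,0],[0,0,0,0],[0,0,0,0]]

```text
t: 35.93
tool_pos: [0.5464, 0.0108, 0.1616]
ee_rot: [-180.0, -0.1, -5.2]
force: [-0.2, -0.5, 0.0]
width: 0.0461
grasp_force: 0.0
```

Run:
```python
from h import *
plan((.5465,.0095,.034,-5.3)); c=cap('wrist','w12.png'); print(np.round(proj(c,(.5465,.0095,.018)))); held(c)
```

```text
now [ 0.5464  0.0108  0.1616 -5.2217] w 0.0461
[0.0002, 0.0013, 0.1276] 0.1 -> [ 0.546  0.01   0.034 -5.3  ]
[254. 188.]
held blue n 227 (np.float64(254.22466960352423), np.int64(199), np.int64(281))
```

View pics/w12.png

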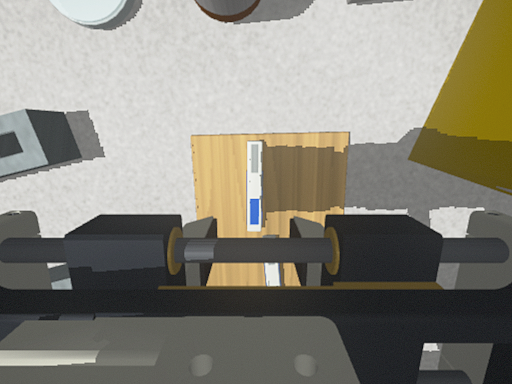

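The scalpel is centred under the jaws, at (254,186). Grasp it.

>>> step_arm:
  commands:
    - [[0,0.001,0.03,0],[0,0.001,0.06,0],[0,0.001,0.085,0],[0,0.001,0.105,0],[0,0.001,0.115,0]]

```text
t: 36.4
tool_pos: [0.5449, 0.01, 0.0433]
ee_rot: [-180.0, 0.2, -5.2]
force: [-0.1, -0.4, -0.5]
width: 0.0461
grasp_force: 0.0
```

>>> step_arm:
  commands:
    - [[0,0,0.006,0],[0,0,0.012,0],[0,0,0.012,0],[0,0,0.012,0],[0,0,0.012,0]]

```text
t: 36.82
tool_pos: [0.5471, 0.0098, 0.0347]
ee_rot: [-180.0, -0.1, -5.2]
force: [-0.1, 0.5, 0.6]
width: 0.046
grasp_force: 0.0
```

>>> step_arm:
  commands:
    - [[0,0,0,0],[0,0,0,0],[0,0,0,0],[0,0,0,0],[0,0,0,0]]
  gripper: 0
  grip_force: 30

```text
t: 37.23
tool_pos: [0.5464, 0.0099, 0.0339]
ee_rot: [-180.0, -0.0, -5.2]
force: [1.0, 0.2, 0.1]
width: 0.0171
grasp_force: 0.0
```

>>> step_arm:
  commands:
    - [[0,0,0,0],[0,0,0,0],[0,0,-0.02,0],[0,0,-0.05,0],[0,0,-0.08,0]]

```text
t: 37.65
tool_pos: [0.5455, 0.01, 0.1137]
ee_rot: [-180.0, 0.2, -5.2]
force: [1.1, -0.3, 0.5]
width: 0.0156
grasp_force: 30.0
```

>>> step_arm:
  commands:
    - [[0,0,-0.035,0],[0,0,-0.07,0],[0,0,-0.105,0],[0,0,-0.14,0],[0,0,-0.17,0]]

```text
t: 38.07
tool_pos: [0.5463, 0.0099, 0.2863]
ee_rot: [-180.0, -0.1, -5.2]
force: [0.7, 0.3, -1.1]
width: 0.0153
grasp_force: 30.0
```

Run:
```python
from h import *
s=robot.read_state();print(s['tool_pos'],s['width']); held(cap('wrist'))
plan((.576,-.286,.29,66.4))
```

```text
[0.5462622  0.00991706 0.2862635 ] 0.01529478465452019
held blue n 391 (np.float64(252.72378516624042), np.int64(218), np.int64(285))
now [ 0.5484  0.0097  0.2922 -5.2087] w 0.0157
[0.0181, 0.0973, 0.0007] -23.9 -> [ 0.558 -0.089  0.291 18.661]
[-0.0228, 0.0963, 0.0007] -23.9 -> [ 0.567 -0.187  0.291 42.53 ]
[-0.0599, 0.0788, 0.0007] -23.9 -> [ 0.576 -0.286  0.29  66.4  ]
```

>>> step_arm:
  commands:
    - [[0.018,0.097,0,-23.9],[0.018,0.097,0,-23.9],[0.018,0.097,0,-23.9],[0.018,0.097,0,-23.9],[0.018,0.097,0,-23.9]]

```text
t: 38.53
tool_pos: [0.5552, -0.0897, 0.283]
ee_rot: [-180.0, 0.0, 18.7]
force: [-0.1, 0.5, -0.4]
width: 0.016
grasp_force: 30.0
```

>>> step_arm:
  commands:
    - [[-0.023,0.096,0,-23.9],[-0.023,0.096,0,-23.9],[-0.023,0.096,0,-23.9],[-0.023,0.096,0,-23.9],[-0.023,0.096,0,-23.9]]

```text
t: 38.95
tool_pos: [0.5643, -0.1872, 0.283]
ee_rot: [-179.9, 0.0, 42.5]
force: [0.8, -0.2, 0.2]
width: 0.0159
grasp_force: 30.0
```

>>> step_arm:
  commands:
    - [[-0.06,0.079,0,-23.9],[-0.06,0.079,0,-23.9],[-0.06,0.079,0,-23.9],[-0.06,0.079,0,-23.9],[-0.06,0.079,0,-23.9]]

```text
t: 39.37
tool_pos: [0.5737, -0.2853, 0.283]
ee_rot: [-179.9, -0.0, 66.3]
force: [0.7, 0.6, -1.3]
width: 0.0153
grasp_force: 30.0
```

>>> step_arm:
  commands:
    - [[0,0,0,0],[0,0,0,0],[0,0,0,0],[0,0,0,0],[0,0,0,0]]

```text
t: 39.78
tool_pos: [0.5738, -0.2848, 0.284]
ee_rot: [180.0, -0.0, 66.5]
force: [-1.0, -0.8, -0.8]
width: 0.0158
grasp_force: 30.0
```

Run:
```python
from h import *
held(cap('wrist','w13.png'))
plan((.577,-.2865,.29,66.4))
```

```text
held blue n 451 (np.float64(253.16629711751662), np.int64(205), np.int64(285))
now [ 0.5738 -0.285   0.2839 66.4797] w 0.0155
[-0.0001, 0.0036, -0.0061] 0.1 -> [ 0.577 -0.286  0.29  66.4  ]
```

View pics/w13.png

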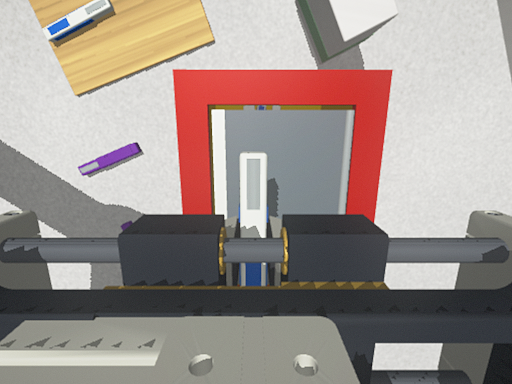

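Scalpel held level along the slot at (253,185), clear of the slot's ends. Push in.

>>> step_arm:
  commands:
    - [[0,0.003,0.02,0],[0,0.003,0.035,0],[0,0.003,0.05,0],[0,0.003,0.06,0],[0,0.003,0.07,0]]

```text
t: 40.25
tool_pos: [0.5765, -0.2865, 0.2135]
ee_rot: [180.0, -0.0, 66.5]
force: [1.8, -0.1, 4.2]
width: 0.0157
grasp_force: 30.0
```

>>> step_arm:
  commands:
    - [[0,0,0.01,0],[0,0,0.02,0],[0,0,0.03,0],[0,0,0.04,0],[0,0,0.043,0]]

```text
t: 40.67
tool_pos: [0.5761, -0.2866, 0.1696]
ee_rot: [-179.9, 0.0, 66.5]
force: [-0.5, 0.3, 5.5]
width: 0.0154
grasp_force: 32.4
```

>>> step_arm:
  commands:
    - [[0,0.008,0,0],[0,0.016,0,0],[0,0.022,0,0],[0,0.025,0,0],[0,0.025,0,0]]

```text
t: 41.08
tool_pos: [0.5966, -0.2952, 0.1684]
ee_rot: [-179.4, -0.0, 66.5]
force: [-9.1, 4.5, 0.5]
width: 0.0159
grasp_force: 39.9
```

Run:
```python
from h import *
held(cap('wrist','w14.png'))
```

```text
held blue n 421 (np.float64(253.75771971496437), np.int64(205), np.int64(285))
```

>>> step_arm:
  commands:
    - [[0,0,0,0],[0,0,0,0],[0,0,0,0],[0,0,0,0],[0,0,0,0]]
  gripper: 0.37

```text
t: 41.55
tool_pos: [0.5949, -0.2944, 0.1675]
ee_rot: [-179.2, -0.1, 66.5]
force: [-12.6, 5.8, -3.0]
width: 0.0339
grasp_force: 5.5
```

>>> step_arm:
  commands:
    - [[0,0,0,0],[0,0,0,0],[0,0,0,0],[0,0,0,0],[0,0,0,0]]

```text
t: 41.97
tool_pos: [0.5949, -0.2944, 0.1674]
ee_rot: [-179.2, -0.1, 66.5]
force: [-13.1, 4.5, -3.2]
width: 0.0341
grasp_force: 5.5
```

Run:
```python
from h import *
c=cap('wrist','w15.png'); held(c)
d=cv2.imread('pics/w14.png'); m=lambda i:(cv2.cvtColor(i,cv2.COLOR_BGR2HSV)[...,1]<40)&(i.min(2)>150)
for i in (d,c['color'][:,:,::-1]): print('white px in slot ahead of jaws',m(np.ascontiguousarray(i))[100:215,225:285].sum())
```

```text
held blue n 2 (np.float64(255.5), np.int64(196), np.int64(199))
white px in slot ahead of jaws 2376
white px in slot ahead of jaws 1143
```

>>> step_arm:
  commands:
    - [[0,0,-0.02,0],[0,0,-0.05,0],[0,0,-0.08,0],[0,0,-0.11,0],[0,0,-0.14,0]]

```text
t: 42.43
tool_pos: [0.599, -0.2965, 0.3118]
ee_rot: [-179.9, -0.0, 66.5]
force: [0.5, -0.6, -0.1]
width: 0.0341
grasp_force: 0.0
```

Run:
```python
from h import *
c=cap('wrist','w16.png'); held(c)
ex=np.array([.916,-.4]);ey=np.array([.4,.916]);C=np.array([.594,-.294])
q=np.array([proj(c,[*(C+ex*a/1e3+ey*b/1e3),.198]) for a,b in ((-53,30),(53,30),(53,76),(-53,76))]); print(q.round())
m=np.zeros(c['color'].shape[:2],np.uint8); cv2.fillConvexPoly(m,q.astype(np.int32),1); print('flap colour',c['color'][m>0].mean(0),c['color'][m>0].std(0))
c=cap('top');p=proj(c,(.438,-.0015,.018));print(p); p=np.round(p).astype(int)
for s in (40,60,80): bars(c,roi=(248,190,302,262),SMAX=s)
plan((.39,0,.30,0))
```

```text
held blue n 0 
[[191. 165.]
 [305. 165.]
 [308. 114.]
 [188. 113.]]
flap colour [149.19306208 156.06143621 159.99254336] [26.92346417 25.12170962 22.92402775]
(np.float64(272.5790549098492), np.float64(242.84190752828846))
now [ 0.6006 -0.2974  0.3168 66.4799] w 0.0338
[0.0943, -0.1559, 0.0084] 33.2 -> [ 0.495 -0.149  0.308 33.24 ]
[-0.0065, -0.1821, 0.0084] 33.2 -> [0.39 0.   0.3  0.  ]
```

>>> step_arm:
  commands:
    - [[0.094,-0.143,0.004,32.3],[0.094,-0.143,0.004,32.3],[0.094,-0.143,0.004,32.3],[0.094,-0.143,0.004,32.3],[0.094,-0.143,0.004,32.3]]
  gripper: 0.5

```text
t: 42.95
tool_pos: [0.5015, -0.148, 0.3057]
ee_rot: [-179.7, 0.1, 34.0]
force: [1.7, 0.4, 1.1]
width: 0.0458
grasp_force: 0.0
```

>>> step_arm:
  commands:
    - [[0.005,-0.182,0,32.3],[0.005,-0.182,0,32.3],[0.005,-0.182,0,32.3],[0.005,-0.182,0,32.3],[0.005,-0.182,0,32.3]]

```text
t: 43.37
tool_pos: [0.4045, 0.0029, 0.3062]
ee_rot: [-179.9, 0.1, 1.6]
force: [1.0, 0.1, -0.9]
width: 0.0457
grasp_force: 0.0
```

>>> step_arm:
  commands:
    - [[0,0,0,0],[0,0,0,0],[0,0,0,0],[0,0,0,0],[0,0,0,0]]

```text
t: 43.78
tool_pos: [0.4082, -0.0009, 0.3063]
ee_rot: [-180.0, 0.0, 1.8]
force: [0.5, 0.5, 0.3]
width: 0.0458
grasp_force: 0.0
```

Run:
```python
from h import *
c=cap('wrist','w17.png'); p=np.round(proj(c,(.4383,-.0015,.018))).astype(int); print(p)
bars(c,roi=(p[0]-22,p[1]-38,p[0]+22,min(p[1]+38,212)),SMAX=30)
plan((.4395,-.0015,.16,1.5)); print()
plan((.4395,-.0015,.28,1.5),(.576,-.286,.29,66.4),start=(.4395,-.0015,.034,1.5))
```

```text
[254 148]
px [254. 161.] ctr [ 0.4333 -0.0005] size [0.1076 0.0698] dir 1.9
now [ 4.0810e-01 -8.0000e-04  3.0630e-01  1.8344e+00] w 0.0459
[0.0314, 0.0017, 0.1463] 0.3 -> [ 0.44  -0.002  0.16   1.5  ]

[0.0, 0.0, -0.123] -0.0 -> [ 0.44  -0.002  0.157  1.5  ]
[0.0, 0.0, -0.123] -0.0 -> [ 0.44  -0.002  0.28   1.5  ]
[0.0645, 0.144, -0.005] -32.5 -> [ 0.508 -0.144  0.285 33.95 ]
[-0.0228, 0.1561, -0.005] -32.5 -> [ 0.576 -0.286  0.29  66.4  ]
```

Run:
```python
from h import *
c=cap('wrist')
for y2 in (180,184): bars(c,roi=(234,105,276,y2),SMAX=30)
```

```text
px [254. 148.] ctr [ 0.4382 -0.0012] size [0.0978 0.0192] dir 1.6
px [253. 158.] ctr [0.4348 0.0037] size [0.1043 0.0551] dir 1.9
```

The last scalpel is unmoved at (0.438, -0.001). Approach and grasp it.

>>> step_arm:
  commands:
    - [[0.031,0.001,0.146,0.3],[0.031,0.001,0.146,0.3],[0.031,0.001,0.146,0.3],[0.031,0.001,0.146,0.3],[0.031,0.001,0.146,0.3]]

```text
t: 44.3
tool_pos: [0.4366, -0.0, 0.1562]
ee_rot: [-179.9, 0.5, 1.6]
force: [-0.7, -0.7, 0.8]
width: 0.0459
grasp_force: 0.0
```

>>> step_arm:
  commands:
    - [[0,0,0,0],[0,0,0,0],[0,0,0,0],[0,0,0,0],[0,0,0,0]]

```text
t: 44.72
tool_pos: [0.4392, -0.0001, 0.162]
ee_rot: [180.0, -0.2, 1.6]
force: [0.3, -0.3, 0.1]
width: 0.0459
grasp_force: 0.0
```

Run:
```python
from h import *
plan((.4385,-.0012,.034,1.6)); c=cap('wrist','w18.png'); print(np.round(proj(c,(.4383,-.0012,.018))))
bars(c,roi=(225,60,285,285),SMAX=30); held(c)
```

```text
now [ 4.3920e-01 -1.0000e-04  1.6200e-01  1.5829e+00] w 0.0459
[-0.0007, 0.0011, 0.128] -0.0 -> [ 4.38e-01 -1.00e-03  3.40e-02  1.60e+00]
[254. 189.]
px [254. 203.] ctr [ 0.4354 -0.0016] size [0.1037 0.0661] dir 1.6
held blue n 226 (np.float64(254.141592920354), np.int64(200), np.int64(225))
```

>>> step_arm:
  commands:
    - [[0,0.001,0.03,0],[0,0.001,0.06,0],[0,0.001,0.085,0],[0,0.001,0.105,0],[0,0.001,0.115,0]]

```text
t: 45.18
tool_pos: [0.4377, -0.0008, 0.044]
ee_rot: [-180.0, 0.1, 1.6]
force: [-0.2, -0.6, -0.1]
width: 0.0458
grasp_force: 0.0
```

>>> step_arm:
  commands:
    - [[0,0,0.006,0],[0,0,0.012,0],[0,0,0.012,0],[0,0,0.012,0],[0,0,0.012,0]]

```text
t: 45.6
tool_pos: [0.4392, -0.001, 0.0344]
ee_rot: [180.0, -0.1, 1.6]
force: [-0.2, -0.2, -0.0]
width: 0.0456
grasp_force: 0.0
```

>>> step_arm:
  commands:
    - [[0,0,0,0],[0,0,0,0],[0,0,0,0],[0,0,0,0],[0,0,0,0]]
  gripper: 0
  grip_force: 30

```text
t: 46.02
tool_pos: [0.4388, -0.001, 0.0338]
ee_rot: [180.0, -0.0, 1.6]
force: [0.5, -0.4, 0.2]
width: 0.0171
grasp_force: 0.2
```

>>> step_arm:
  commands:
    - [[0,0,0,0],[0,0,0,0],[0,0,-0.02,0],[0,0,-0.05,0],[0,0,-0.08,0]]

```text
t: 46.43
tool_pos: [0.4378, -0.0008, 0.114]
ee_rot: [-180.0, 0.2, 1.6]
force: [1.2, -1.2, -0.2]
width: 0.0157
grasp_force: 30.0
```

>>> step_arm:
  commands:
    - [[0,0,-0.035,0],[0,0,-0.07,0],[0,0,-0.105,0],[0,0,-0.14,0],[0,0,-0.17,0]]

```text
t: 46.85
tool_pos: [0.4385, -0.0009, 0.2862]
ee_rot: [180.0, -0.1, 1.6]
force: [0.8, -0.4, -0.2]
width: 0.0157
grasp_force: 30.0
```

Run:
```python
from h import *
held(cap('wrist'))
plan((.577,-.286,.29,66.4))
```

```text
held blue n 403 (np.float64(252.4714640198511), np.int64(209), np.int64(285))
now [ 4.4080e-01 -1.3000e-03  2.9140e-01  1.5921e+00] w 0.0157
[0.0641, 0.1442, 0.0007] -32.4 -> [ 0.509 -0.144  0.291 33.996]
[-0.0232, 0.1561, 0.0007] -32.4 -> [ 0.577 -0.286  0.29  66.4  ]
```

>>> step_arm:
  commands:
    - [[0.064,0.144,0,-32.4],[0.064,0.144,0,-32.4],[0.064,0.144,0,-32.4],[0.064,0.144,0,-32.4],[0.064,0.144,0,-32.4]]

```text
t: 47.32
tool_pos: [0.5085, -0.1488, 0.2824]
ee_rot: [179.9, 0.1, 34.1]
force: [-1.1, 0.5, -0.3]
width: 0.0158
grasp_force: 30.0
```

>>> step_arm:
  commands:
    - [[-0.023,0.156,0,-32.4],[-0.023,0.156,0,-32.4],[-0.023,0.156,0,-32.4],[-0.023,0.156,0,-32.4],[-0.023,0.156,0,-32.4]]

```text
t: 47.73
tool_pos: [0.5756, -0.291, 0.2808]
ee_rot: [-179.9, 0.1, 66.5]
force: [-1.1, 1.1, -1.4]
width: 0.0157
grasp_force: 30.0
```

>>> step_arm:
  commands:
    - [[0,0,0,0],[0,0,0,0],[0,0,0,0],[0,0,0,0],[0,0,0,0]]

```text
t: 48.15
tool_pos: [0.5747, -0.2844, 0.2843]
ee_rot: [180.0, -0.0, 66.4]
force: [-0.6, -0.7, 0.5]
width: 0.0153
grasp_force: 30.0
```

Run:
```python
from h import *
held(cap('wrist','w19.png'))
plan((.577,-.2865,.17,66.4))
for f in ('w13','w19'):
    d=cv2.imread(f'pics/{f}.png'); h=cv2.cvtColor(d,cv2.COLOR_BGR2HSV)
    m=((h[...,1]<30)&(d.min(2)>175))[110:212,235:275]; v,u=np.nonzero(m); print(f,len(u),u.min()+235,u.max()+235,v.min()+110)
```

```text
held blue n 438 (np.float64(253.3173515981735), np.int64(206), np.int64(285))
now [ 0.5747 -0.2846  0.2843 66.3963] w 0.0154
[-0.0009, 0.0028, 0.1143] -0.0 -> [ 0.577 -0.286  0.17  66.4  ]
w13 1498 240 266 152
w19 1468 240 266 155
```

Same pose as the fifth, held level. Push in.

>>> step_arm:
  commands:
    - [[0,0.003,0.02,0],[0,0.003,0.035,0],[0,0.003,0.05,0],[0,0.003,0.06,0],[0,0.003,0.07,0]]

```text
t: 48.62
tool_pos: [0.5775, -0.2861, 0.2137]
ee_rot: [180.0, -0.0, 66.4]
force: [0.0, 0.8, 4.2]
width: 0.0153
grasp_force: 30.0
```

>>> step_arm:
  commands:
    - [[0,0,0.01,0],[0,0,0.02,0],[0,0,0.03,0],[0,0,0.04,0],[0,0,0.043,0]]

```text
t: 49.03
tool_pos: [0.5773, -0.2866, 0.1699]
ee_rot: [-180.0, 0.0, 66.4]
force: [-0.8, 0.7, 4.6]
width: 0.0158
grasp_force: 32.4
```

>>> step_arm:
  commands:
    - [[0,0.008,0,0],[0,0.016,0,0],[0,0.022,0,0],[0,0.025,0,0],[0,0.025,0,0]]

```text
t: 49.45
tool_pos: [0.5976, -0.2952, 0.1685]
ee_rot: [-179.4, -0.0, 66.4]
force: [-9.7, 3.7, 0.7]
width: 0.0152
grasp_force: 40.1
```

>>> step_arm:
  commands:
    - [[0,0,0,0],[0,0,0,0],[0,0,0,0],[0,0,0,0],[0,0,0,0]]
  gripper: 0.37

```text
t: 49.87
tool_pos: [0.5959, -0.2944, 0.1675]
ee_rot: [-179.2, -0.1, 66.4]
force: [-12.7, 5.0, -3.2]
width: 0.0336
grasp_force: 5.6
```

>>> step_arm:
  commands:
    - [[0,0,0,0],[0,0,0,0],[0,0,0,0],[0,0,0,0],[0,0,0,0]]

```text
t: 50.28
tool_pos: [0.5959, -0.2944, 0.1674]
ee_rot: [-179.1, -0.1, 66.4]
force: [-11.9, 5.5, -3.3]
width: 0.0339
grasp_force: 5.6
```

Run:
```python
from h import *
c=cap('wrist','w20.png'); held(c)
```

```text
held blue n 138 (np.float64(227.94202898550725), np.int64(197), np.int64(234))
```

>>> step_arm:
  commands:
    - [[0,0,-0.02,0],[0,0,-0.05,0],[0,0,-0.08,0],[0,0,-0.11,0],[0,0,-0.14,0]]

```text
t: 50.75
tool_pos: [0.6001, -0.2965, 0.3119]
ee_rot: [-180.0, 0.0, 66.4]
force: [1.3, -0.0, -0.1]
width: 0.0338
grasp_force: 0.0
```

>>> step_arm:
  commands:
    - [[-0.08,0,-0.03,0],[-0.08,0,-0.03,0],[-0.08,0,-0.03,0],[-0.08,0,-0.03,0],[-0.08,0,-0.03,0]]

```text
t: 51.17
tool_pos: [0.5682, -0.3698, 0.3399]
ee_rot: [-179.9, -0.0, 66.3]
force: [0.4, 0.7, 0.1]
width: 0.0338
grasp_force: 0.0
```

>>> step_arm:
  commands:
    - [[0,0,0,0],[0,0,0,0],[0,0,0,0],[0,0,0,0],[0,0,0,0]]

```text
t: 51.58
tool_pos: [0.5686, -0.3693, 0.3405]
ee_rot: [-180.0, -0.0, 66.4]
force: [0.5, 0.5, -0.4]
width: 0.0335
grasp_force: 0.0
```

Run:
```python
from h import *
t=cap('top')['color'][100:290,100:450]; w=cap('wrist')['color']; i=cv2.imread('pics/w20.png')[:,:,::-1]
held({'color':w})
cv2.imwrite('pics/final.png',np.vstack([cv2.resize(t,(552,300)),np.hstack([cv2.resize(w,(276,207)),cv2.resize(i,(276,207))])])[:,:,::-1])
```

```text
held blue n 0
```

View pics/final.png

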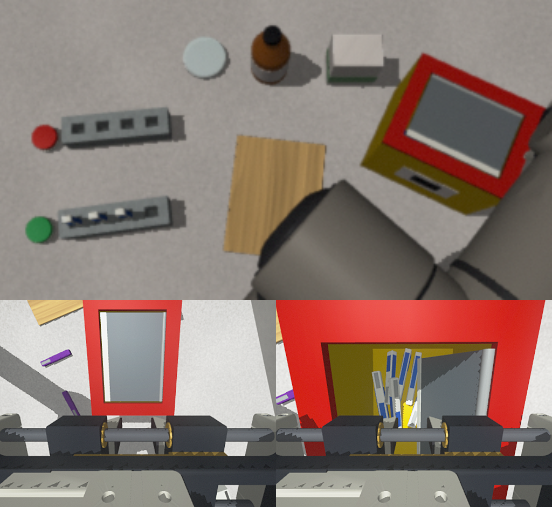

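The flap is shut (133,355) and the red stand (120,125) and the board (280,190) are empty. The three clean scalpels stand at (70-125,215), the used ones lie inside the box, and the bottle, dish and carton are unmoved.

```bash
python3 -c "
from station import job
print(job.close_job())"
```

```text
the job is handed in; nothing more can be done
None
```

The job is handed in: all six used scalpels (four from the red-marked stand, two from the board) are in the sharps box with the flap shut, and the last picture showed the three clean ones standing and the bottle, dish and carton in place; no verdict came back.

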